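Lay out the finger-prick test station

TASK

Lay out the testing table for the next visitor: set the white test cassette inside the green outline, the blue lancing pen inside the blue outline, the red-capped dropper bottle inside the red circle and the yellow lancet carton inside the yellow outline. Each must end standing or lying the same way up as now, centred in its outline with its long side along the outline's long side (either way round). Set things down rather than dropping them, and leave the orange-lidded specimen cup and the grey timer where they are.

Things in the scene. Friction and masses are not known exactly. Their poses are not given: they have to be found in the camera images.
- cassette_center (a point): rapid-test cassette: flat white plastic bar 80 x 28 x 10 mm (x, y, z) with a green band at its -x end, a grey window and a round well on top; it lies flat on the table, face up. The point is its centre, 5 mm above its underside; z up; x along its long side.
- lancer_center (a point): lancing pen: slim blue bar 90 x 18 x 18 mm with flat faces, white front end (+x) and grey rear end; it lies on the table, its small grey button up, and does not roll. The point is its centre, 9 mm above its underside; z up; x along its long side.
- dropper_center (a point): buffer dropper bottle: white round bottle 30 mm in diameter up to 40 mm height, then a shoulder and a tapered red cap (22 mm wide at its foot) up to 62 mm; closed, stands upright. The point is on its axis half-way up, 31 mm above its underside; z up along the axis.
- carton_center (a point): carton of lancets: yellow box with a white belt round it, 66 x 44 x 50 mm (x, y, z), closed and stiff, stands upright. The point is its centre, 25 mm above its underside; z up; x along its long side.
- mat_green: place for the cassette: white mat 112 x 64 mm, 2 mm thick, fixed to the table, with a printed green rectangular outline 96 x 44 mm in its middle. Origin at the centre of the mat's underside (its top is 2 mm above); x along its long side, z up.
- mat_blue: place for the lancing pen: white mat 122 x 52 mm, 2 mm thick, fixed to the table, with a printed blue rectangular outline 106 x 34 mm in its middle. Origin at the centre of the mat's underside; x along its long side, z up.
- mat_red: place for the dropper bottle: white square mat 64 x 64 mm, 2 mm thick, fixed to the table, with a printed red circle 46 mm in outer diameter in its middle. Origin at the centre of the mat's underside; z up.
- mat_yellow: place for the carton: white mat 98 x 76 mm, 2 mm thick, fixed to the table, with a printed yellow rectangular outline 82 x 60 mm in its middle. Origin at the centre of the mat's underside; x along its long side, z up.
- cup: specimen cup, closed: clear cup with a flat orange lid, 56 mm in diameter, 46 mm tall, loose, standing among the things; to be left alone. Origin at the centre of its underside.
- timer: countdown timer: grey square block 50 x 50 x 22 mm with a black display, loose, lying among the things; to be left alone. Origin at the centre of its underside.

How it is judged:
By the outcome, as a careful person would: the job done as asked, in the order asked, and still so for the second after the job is handed in, with the robot touching nothing.
It also fails if it takes over 106 s, if anything falls off the work surface, if the arm or the gripper's body presses on something with over 40 N, if the wrist force passes 120 N, or if a joint passes its speed limit or range.

ROBOT

A 6-joint arm with a two-finger parallel gripper is mounted at the origin on the work surface. World frame = base frame: x ahead of the robot, y to its left, z up, the work surface at z = 0. Lengths are in mm, angles in rad, forces in N, time in s.
With the tool pointing down it reaches from about 275 to 1000 mm from the base axis. Payload 8.4 kg.
Tool frame: the origin (TCP) lies at the very end of the fingers, on their centre line; the grasp point (between the pads) lies 19 mm behind it; z points along the fingers, y is the direction in which the jaws open and shut (so a half turn about z gives the same grasp; the last joint's range is limited). The gripper opens to 85 mm and grips with 20 to 120 N. Pads are 22 mm wide; open, the fingers measure 114 mm over their backs; the gripper's body (76 mm by 85 mm) begins 54 mm behind the grasp point. The pads swing forward as they close: fully open they stand 13 mm farther back than shut.
Start: joints at [1.113, 0.353, 1.633, -0, 1.155, -0.002], TCP at [275.112, 561.196, 231.281] pointing down, gripper open.
Joint ranges: [-2.63, 2.63], [-0.92, 2.1], [0.06, 2.66], [-1.3, 4.44], [0, 2.69], [-3.02, 3.02]. Speed limits (rad/s): [2.22, 2.22, 2.79, 3.14, 3.14, 3.14].

INTERFACE

Orientations are given as [roll, pitch, yaw] about the fixed x, y, z axes, in that order (R = Rz(yaw) Ry(pitch) Rx(roll)).
In Python, from rig import readout, grab_frame, calibration, r gives the robot as it stands. The module is installed in compiled form; this text tells all that it offers.
- The arm moves only by the tool play_rows, never from a script. Its argument "rows" is a list of rows, each a list of 3 entries, a list of its own where there are three numbers: the closure in counts, from 0 (fully open) to 255 (shut), then the shift along the tool's x, y, z in cm, then the turn, a rotation vector about the tool's x, y, z in rad. In form: [[gripper, [dx, dy, dz], [rx, ry, rz]], ...]. A call has 1 to 12 rows; each row is the pose to reach, as a shift and turn from the pose commanded when the call began, along the tool's axes at that moment; what a row does not reach only later rows make up. A row lasts 1/12 s, in which the tool goes at most 41.7 mm and 7.16 degrees, less where a joint would pass 70% of its speed; a pose out of reach is approached as far as the arm can. A call with a gripper value outside its range is refused whole. The fingers move at their own pace and stop on an object; "squeeze" is the grip in N (left out, the last holds). Time passes only in rows, so rows that repeat a pose let the fingers close. It gives the time, the measured TCP pose, the force and the opening at its end, in the units of the state.
- readout.sense(): the state, without advancing time (a new reading comes with each control period).
- grab_frame(name): name is "scene" or "top" or "wrist"; returns (picture, depth): 384x512x3 uint8, red, green, blue; 384x512 float32, mm along the optical axis (not along the pixel's ray), 0 where there is no reading.
- calibration(name): a dict with "vfov" (degrees; the focal length in pixels is half the picture's height over the tangent of half this angle, whatever the lens; pixels are square), "cx", "cy" (the principal point, pixels), "cam_to_world" (4x4, takes a point from camera to world coordinates). Camera axes: x right, y down, z forward; pixel columns grow to the right and rows downward; lengths in mm; the calibration is good to about 2 mm. A picture is of the moment at which its call begins: read the wrist's pose just before it. calibration takes no time and is no camera call; for the wrist camera it gives the pose at the moment of the call.
- r.sign_off(): hands the job in, once; it reports no verdict.
The state is a dict: "clock": time; "qpos": joint angles; "qvel": joint speeds; "joint_efforts": joint torques, N m; "eef_pos": TCP position; "tcp_rot": TCP orientation; "contact_force": force on the tool from outside, world axes, zero at the start; "wrist_torque": the same for the moment, N m; "opening": opening from 0.0 (shut) to 1.0 (fully open).
Only numpy, scipy, OpenCV 4.12 (cv2) and the standard library are available. Lean on these libraries where they do the work, as an engineer would, in place of code of your own. Each camera call takes 0.05 s, during which the arm holds its last target.

## Working session

There is one attempt and no reset: what is moved stays moved. The work goes in short steps, Python scripts to look and compute and a tool call to move; the robot and the scene stay as the last step left them, time stands still between calls to the robot, and variables do not carry over. Pictures are saved under pics/ and viewed, and the job is handed in when it is done.

Besides the shell and the picture viewer there is one more tool, called after ">>>" by a JSON object that holds its "method" and its "body", one argument or row to a line. play_rows: Moves the arm, as the interface text tells. Its arguments: {"type":"object","properties":{"rows":{"type":"array"},"squeeze":{"type":"number"}},"required":["rows"]}

```bash
mkdir -p pics; ls
python3 - <<'E'
from rig import readout, grab_frame, calibration, r
import cv2, numpy as np
print(readout.sense())
for n in ("top","scene"):
    p,d=grab_frame(n); c=calibration(n)
    cv2.imwrite(f"pics/{n}0.png",p[:,:,::-1]); np.savez(f"pics/{n}0.npz",p=p,d=d,M=c["cam_to_world"],f=[c["vfov"],c["cx"],c["cy"]])
    print(n,c)
E
```

```text
pics
{'clock': 0.0, 'qpos': array([ 1.11255324e+00,  3.53669254e-01,  1.63417930e+00, -2.85274872e-05,
        1.15519384e+00, -2.39674157e-03]), 'qvel': array([-1.37003580e-04, -2.56640459e-04, -9.15842720e-04, -8.66185608e-05,
       -1.10507159e-03, -8.97751145e-04]), 'joint_efforts': array([-2.16823268e-03, -6.05253410e+01, -3.42064762e+01, -3.06809416e-04,
        9.66570340e-03,  1.51409654e-05]), 'eef_pos': array([274.922959  , 560.72689165, 230.52917676]), 'tcp_rot': array([-3.14014285e+00,  2.26075697e-05,  2.68575786e+00]), 'contact_force': array([ 0.66240157, -0.2026468 ,  0.34844933]), 'wrist_torque': array([ 0.03155836, -0.01666813,  0.01622633]), 'opening': 1.0021281016703467}
top {'vfov': 48.91362573498482, 'cx': 254.50861912545176, 'cy': 193.2135374139791, 'cam_to_world': array([[-2.50851223e-02, -9.94318363e-01,  1.03449168e-01,
         4.17879976e+02],
       [-9.99678946e-01,  2.53197882e-02,  9.55655155e-04,
        -2.00662306e+01],
       [-3.56953651e-03, -1.03391983e-01, -9.94634283e-01,
         1.26767537e+03],
       [ 0.00000000e+00,  0.00000000e+00,  0.00000000e+00,
         1.00000000e+00]])}
scene {'vfov': 57.13387372027085, 'cx': 249.36681212947795, 'cy': 195.0133892638644, 'cam_to_world': array([[-2.37841531e-02,  8.14914169e-01, -5.79093439e-01,
         1.04610835e+03],
       [ 9.99706588e-01,  1.67287354e-02, -1.75182281e-02,
         4.47715579e+00],
       [-4.58835143e-03, -5.79340182e-01, -8.15072942e-01,
         7.93796476e+02],
       [ 0.00000000e+00,  0.00000000e+00,  0.00000000e+00,
         1.00000000e+00]])}
```

View pics/top0.png

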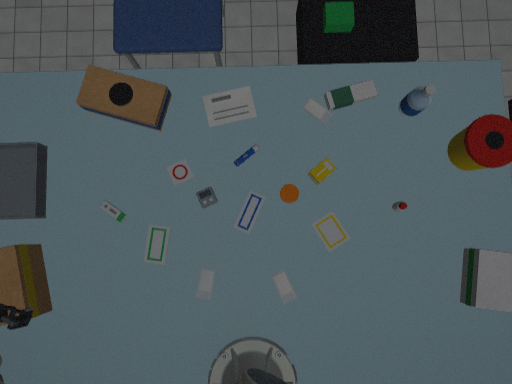

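View pics/scene0.png

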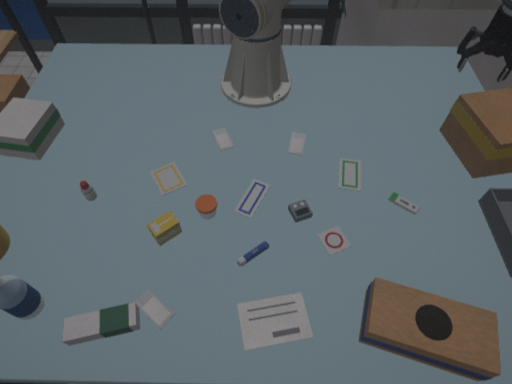

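```bash
cat > h.py <<'E'
import numpy as np, cv2
from rig import readout, grab_frame, calibration
def snap(n,tag):
    c=calibration(n); p,d=grab_frame(n)
    cv2.imwrite(f"pics/{tag}.png",p[:,:,::-1])
    f=192/np.tan(np.radians(c["vfov"]/2))
    np.savez(f"pics/{tag}.npz",p=p,d=d,M=c["cam_to_world"],f=f,cx=c["cx"],cy=c["cy"])
    return load(tag)
def load(tag):
    z=np.load(f"pics/{tag}.npz"); return {k:z[k] for k in z.files}
def ray(s,uv,z):
    uv=np.atleast_2d(uv).astype(float)
    d=np.c_[(uv[:,0]-s["cx"])/s["f"],(uv[:,1]-s["cy"])/s["f"],np.ones(len(uv))]@s["M"][:3,:3].T
    o=s["M"][:3,3]; t=(z-o[2])/d[:,2]
    return o+t[:,None]*d
def cloud(s):
    v,u=np.mgrid[:384,:512]; d=s["d"]
    P=np.stack([(u-s["cx"])/s["f"]*d,(v-s["cy"])/s["f"]*d,d],-1)
    return P@s["M"][:3,:3].T+s["M"][:3,3]
def proj(s,P):
    q=(np.atleast_2d(P)-s["M"][:3,3])@s["M"][:3,:3]
    return np.c_[q[:,0]/q[:,2]*s["f"]+s["cx"],q[:,1]/q[:,2]*s["f"]+s["cy"]]
def go(cmd,tgt,yaw):
    """cmd=(x,y,z,yaw) commanded now, tool down; returns shift in cm & rz"""
    c,s=np.cos(cmd[3]),np.sin(cmd[3]); D=np.array(tgt)-np.array(cmd[:3])
    dy=(yaw-cmd[3]+np.pi/2)%np.pi-np.pi/2
    return np.round([ (c*D[0]+s*D[1])/10,(s*D[0]-c*D[1])/10,-D[2]/10,-dy],3)
E
python3 - <<'E'
from h import *
for t in("top0","scene0"):
    z=np.load(f"pics/{t}.npz"); p,d,M,f=z["p"],z["d"],z["M"],z["f"]
    np.savez(f"pics/{t}.npz",p=p,d=d,M=M,f=192/np.tan(np.radians(f[0]/2)),cx=f[1],cy=f[2])
s=load("top0"); print(s["f"])
hsv=cv2.cvtColor(s["p"],cv2.COLOR_RGB2HSV)
X=cloud(s)
def seg(name,box,f,z):
    x0,y0,x1,y1=box; m=np.zeros((384,512),bool); sub=hsv[y0:y1,x0:x1].astype(int)
    m[y0:y1,x0:x1]=f(sub[...,0],sub[...,1],sub[...,2])
    v,u=np.nonzero(m); P=ray(s,np.c_[u,v],z)[:,:2].astype(np.float32)
    r=cv2.minAreaRect(P); print(name,len(u),P.mean(0).round(1),[np.round(a,1) for a in r], "z",np.round(np.median(X[v,u,2]),1))
col=lambda lo,hi,S=90:(lambda h,s_,v:(h>=lo)&(h<=hi)&(s_>S))
seg("mgreen",(135,215,180,270),col(50,85,80),2)
seg("mblue",(230,180,270,240),col(105,130,130),2)
seg("mred",(165,155,195,187),lambda h,s_,v:((h<12)|(h>168))&(s_>90),2)
seg("myel",(305,205,355,258),col(15,35,80),2)
seg("carton",(300,150,345,188),col(15,35,80),50)
seg("cup",(270,175,310,210),col(0,20,120),46)
seg("cap",(385,190,420,220),lambda h,s_,v:((h<12)|(h>168))&(s_>90),55)
seg("casgreen",(95,195,130,225),col(45,85,80),10)
seg("pen",(228,140,262,170),col(105,130,130),18)
print(calibration("wrist"))
snap("wrist","w0")
b=s["p"][135:275,80:420,::-1]
cv2.imwrite("pics/crop0.png",cv2.resize(b,None,fx=2.3,fy=2.3,interpolation=cv2.INTER_CUBIC))
E
```

```text
422.14849104754325
mgreen 168 [404.6 277.6] [array([405.2, 277.3]), array([44. , 94.6]), np.float64(81.0)] z 1.9
mblue 125 [494.5  -0.8] [array([495. ,  -1.4]), array([ 32.4, 103.1]), np.float64(64.7)] z 1.0
mred 76 [621.1 206.4] [array([621.5, 206.9]), array([45.5, 39.8]), np.float64(88.5)] z 2.6
myel 179 [ 431.1 -243.1] [array([ 430.7, -243. ]), array([81.7, 59.9]), np.float64(30.5)] z 1.2
carton 296 [ 604.1 -214.3] [array([ 605.3, -215.6]), array([43.5, 74.3]), np.float64(39.7)] z 48.9
cup 276 [ 542.8 -119.2] [array([ 543.1, -119.2]), array([52.4, 52.7]), np.float64(88.2)] z 45.1
cap 44 [ 498.1 -443.4] [array([ 499.1, -443.5]), array([20.4, 17.3]), np.float64(88.5)] z 58.2
casgreen 51 [488.5 382.9] [array([488.4, 382.8]), array([15.2, 28.2]), np.float64(52.8)] z 10.4
pen 112 [658.8   9.5] [array([658.5,  10.3]), array([17.1, 69.5]), np.float64(38.3)] z 16.0
{'vfov': 61.145859047020586, 'cx': 259.16525325593267, 'cy': 194.45041797152, 'cam_to_world': array([[ 4.39286780e-01,  8.53303766e-01,  2.80891096e-01,
         2.01701805e+02],
       [ 8.98345408e-01, -4.16693298e-01, -1.39076324e-01,
         5.98198988e+02],
       [-1.62891341e-03,  3.13431617e-01, -9.49609377e-01,
         3.74230687e+02],
       [ 0.00000000e+00,  0.00000000e+00,  0.00000000e+00,
         1.00000000e+00]])}
```

View pics/crop0.png

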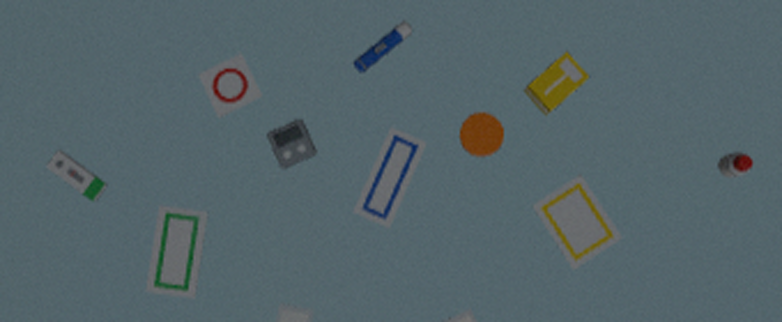

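View pics/w0.png

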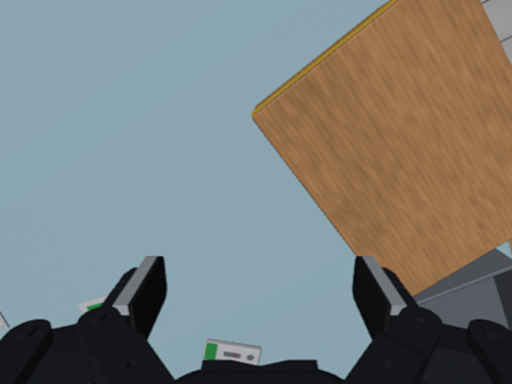

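Run:
```python
from h import *
s=load("top0")
print(ray(s,[113.5,211],10), "bottle",ray(s,[400,206],40))
t=load("scene0")
for n,uv,z in(("cas",[404,203],10),("pen",[253,253],18),("capt",[85,184],62),("cart",[164,220],50),("red",[334,240.5],2),("green",[350,174],2),("blue",[252,198],2)): print(n,ray(t,uv,z).round(1))
c=ray(s,[113.5,211],10)[0]
print(go((275.1,561.2,231.3,2.686),(c[0],c[1],160),np.radians(53)))
```

```text
[[506.02889753 403.37123076  10.        ]] bottle [[ 497.37414353 -441.35076235   40.        ]]
cas [[507.  402.2  10. ]]
pen [[666.6   0.7  18. ]]
capt [[ 499.7 -441.1   62. ]]
cart [[ 597.6 -220.3   50. ]]
red [[619.8 204.1   2. ]]
green [[403.6 274.6   2. ]]
blue [[493.4  -5.1   2. ]]
[-27.682  -4.012   7.13   -1.381]
```

>>> {"method": "play_rows", "body": {
  "rows": [
    [0,[-27.7,-4.0,7.1],[0,0,-1.38]],
    [0,[-27.7,-4.0,7.1],[0,0,-1.38]],
    [0,[-27.7,-4.0,7.1],[0,0,-1.38]],
    [0,[-27.7,-4.0,7.1],[0,0,-1.38]],
    [0,[-27.7,-4.0,7.1],[0,0,-1.38]],
    [0,[-27.7,-4.0,7.1],[0,0,-1.38]],
    [0,[-27.7,-4.0,7.1],[0,0,-1.38]],
    [0,[-27.7,-4.0,7.1],[0,0,-1.38]],
    [0,[-27.7,-4.0,7.1],[0,0,-1.38]],
    [0,[-27.7,-4.0,7.1],[0,0,-1.38]],
    [0,[-27.7,-4.0,7.1],[0,0,-1.38]],
    [0,[-27.7,-4.0,7.1],[0,0,-1.38]]
  ],
  "squeeze": 40
}}

```text
clock: 1.15
eef_pos: [506.3, 403.0, 159.8]
tcp_rot: [3.141, -0.001, -2.21]
contact_force: [0.2, 0.3, 0.2]
opening: 0.998
```

Run:
```python
from h import *
print(readout.sense()["eef_pos"],readout.sense()["tcp_rot"])
s=snap("wrist","w1")
X=cloud(s)
print(proj(s,readout.sense()["eef_pos"]),s["M"][:3,3])
```

```text
[506.27088348 402.98279479 159.83620085] [ 3.14140786e+00 -7.17931442e-04 -2.21044724e+00]
[[255.08339075 256.22229715]] [457.14780882 340.70641097 303.50379601]
```

View pics/w1.png

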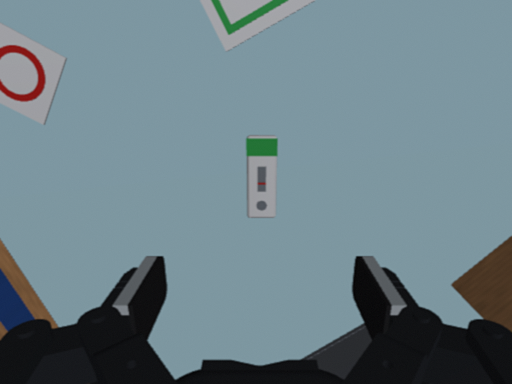

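```bash
cat >> h.py <<'E'
def top(s,box,zt,tol=2.0,extra=None,show=True):
    """rect of the pixels within tol of height zt in box, edges on plane zt"""
    X=cloud(s); x0,y0,x1,y1=box; m=np.zeros((384,512),np.uint8)
    ok=(abs(X[...,2]-zt)<tol)&(s["d"]>0)
    if extra is not None: ok&=extra
    m[y0:y1,x0:x1]=ok[y0:y1,x0:x1]
    n,l,st,_=cv2.connectedComponentsWithStats(m)
    k=1+np.argmax(st[1:,4]); v,u=np.nonzero(l==k)
    P=ray(s,np.c_[u,v],zt)[:,:2].astype(np.float32)
    (c,(w,h),a)=cv2.minAreaRect(P)
    if w<h: w,h,a=h,w,a+90
    if show: print("mean",P.mean(0).round(1),"rect",np.round(c,1),np.round([w,h],1),"long deg",round(a%180,2),"zmed",np.median(X[v,u,2]).round(1))
    return P.mean(0),c,a
def outline(s,mask,box,z=2):
    x0,y0,x1,y1=box; m=np.zeros((384,512),np.uint8); m[y0:y1,x0:x1]=mask[y0:y1,x0:x1]
    n,l,st,_=cv2.connectedComponentsWithStats(m)
    k=1+np.argmax(st[1:,4]); v,u=np.nonzero(l==k)
    P=ray(s,np.c_[u,v],z)[:,:2].astype(np.float32)
    (c,(w,h),a)=cv2.minAreaRect(P)
    if w<h: w,h,a=h,w,a+90
    print("mean",P.mean(0).round(1),"rect",np.round(c,1),np.round([w,h],1),"long deg",round(a%180,2))
    return c,a
def hsv(s): return [a.astype(int) for a in cv2.split(cv2.cvtColor(s["p"],cv2.COLOR_RGB2HSV))]
E
python3 - <<'E'
from h import *
s=load("w1"); X=cloud(s)
print("table z",np.median(X[100:240,300:350,2]),"cas z",np.median(X[160:210,252:256,2]), X[176,235:290:3,2].round(1))
h,S,v=hsv(s)
print(s["p"][176,240:285:2].tolist())
ex=((h>45)&(h<80)&(S>100))|((S<45)&(v>120))|((v<130)&(S<40))
top(s,(225,120,300,235),10,2.5)
outline(s,((h>45)&(h<80)&(S>100))|((S<40)&(v>150)),(235,125,290,225),10)
E
```

```text
table z 0.9170991223519991 cas z 10.981017764000171 [ 1.7  0.5  1.2  0.9  8.5 10.8 10.6 11.6 11.3  9.3 10.3 10.4 11.9 11.1
  1.7  1.9  0.9  1.3  1.4]
[[125, 150, 160], [125, 151, 161], [125, 151, 161], [115, 136, 144], [126, 126, 129], [155, 155, 160], [154, 156, 160], [155, 157, 160], [150, 150, 154], [87, 90, 97], [81, 85, 92], [81, 85, 92], [82, 86, 92], [136, 137, 143], [158, 158, 163], [158, 159, 163], [157, 159, 163], [155, 155, 159], [137, 147, 153], [123, 150, 160], [125, 151, 160], [124, 150, 160], [124, 151, 160]]
mean [502.7 405.2] rect [502.9 406. ] [79.4 27.7] long deg 52.74 zmed 11.0
mean [506.7 412.8] rect [507.7 413.5] [57.1 25.5] long deg 53.43
```

```bash
cat >> h.py <<'E'
import json
def cmd(): return json.load(open("cmd.json"))
def applied(*mv):
    """record the moves made: each (dx,dy,dz cm, rz)"""
    c=cmd()
    for dx,dy,dz,rz in mv:
        C,S=np.cos(c[3]),np.sin(c[3])
        c=[c[0]+10*(C*dx+S*dy),c[1]+10*(S*dx-C*dy),c[2]-10*dz,c[3]-rz]
    json.dump(c,open("cmd.json","w")); print("cmd",np.round(c,2)); return c
E
python3 - <<'E'
from h import *
json.dump([275.11,561.2,231.28,2.6862],open("cmd.json","w"))
c=applied((-27.7,-4,7.1,-1.38))
print(go(c,(502.8,405.6,2),np.radians(52.9)))
E
```

```text
cmd [506.29 403.45 160.28   4.07]
[3.8000e-02 4.0800e-01 1.5828e+01 1.0000e-03]
```

>>> {"method": "play_rows", "body": {
  "rows": [
    [0,[0,0.4,4],[0,0,0]],
    [0,[0,0.4,8],[0,0,0]],
    [0,[0,0.4,11.5],[0,0,0]],
    [0,[0,0.4,13.5],[0,0,0]],
    [0,[0,0.4,15],[0,0,0]],
    [0,[0,0.4,15.8],[0,0,0]],
    [0,[0,0.4,15.8],[0,0,0]]
  ]
}}

```text
clock: 1.78
eef_pos: [501.9, 404.9, 0.3]
tcp_rot: [3.141, -0.003, -2.218]
contact_force: [-0.6, -0.2, 0.5]
opening: 0.996
```

>>> {"method": "play_rows", "body": {
  "rows": [
    [255,[0,0,0],[0,0,0]],
    [255,[0,0,0],[0,0,0]],
    [255,[0,0,0],[0,0,0]],
    [255,[0,0,0],[0,0,0]],
    [255,[0,0,0],[0,0,0]],
    [255,[0,0,0],[0,0,0]],
    [255,[0,0,0],[0,0,0]],
    [255,[0,0,0],[0,0,0]]
  ]
}}

```text
clock: 2.45
eef_pos: [503.6, 406.2, 3.5]
tcp_rot: [-3.141, 0.001, -2.217]
contact_force: [-1.5, -0.0, 5.4]
opening: 0.313
```

>>> {"method": "play_rows", "body": {
  "rows": [
    [255,[0,0,-0.5],[0,0,0]],
    [255,[0,0,-2],[0,0,0]],
    [255,[0,0,-5],[0,0,0]],
    [255,[0,0,-8],[0,0,0]],
    [255,[0,0,-11],[0,0,0]],
    [255,[0,0,-11],[0,0,0]]
  ]
}}

```text
clock: 2.95
eef_pos: [505.9, 408.1, 119.0]
tcp_rot: [-3.139, 0.009, -2.217]
contact_force: [1.2, 0.7, -0.1]
opening: 0.311
```

Run:
```python
from h import *
c=applied((0,.4,15.8,0),(0,0,-11,0))
t=readout.sense(); print(t["eef_pos"],t["tcp_rot"],t["opening"])
s=snap("wrist","w2")
print(go(c,(405.2,277.3,113),np.radians(171)))
```

```text
cmd [503.09 405.86 112.28   4.07]
[505.89407647 408.06263765 118.98446125] [-3.13935829  0.00893566 -2.21744181] 0.31148184153983544
[16.158  0.075 -0.072  1.082]
```

View pics/w2.png

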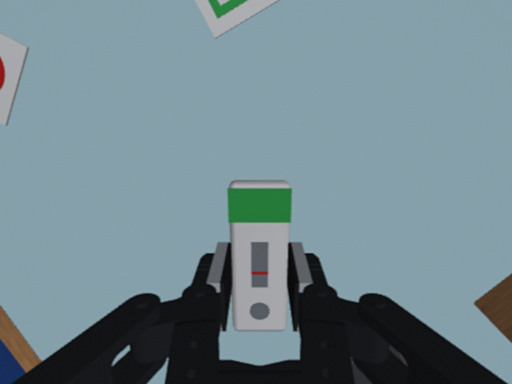

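>>> {"method": "play_rows", "body": {
  "rows": [
    [255,[16.2,0.1,0],[0,0,1.08]],
    [255,[16.2,0.1,0],[0,0,1.08]],
    [255,[16.2,0.1,0],[0,0,1.08]],
    [255,[16.2,0.1,0],[0,0,1.08]],
    [255,[16.2,0.1,0],[0,0,1.08]],
    [255,[16.2,0.1,0],[0,0,1.08]],
    [255,[16.2,0.1,0],[0,0,1.08]],
    [255,[16.2,0.1,0],[0,0,1.08]],
    [255,[16.2,0.1,0],[0,0,1.08]],
    [255,[16.2,0.1,0],[0,0,1.08]],
    [255,[16.2,0.1,0],[0,0,1.08]],
    [255,[16.2,0.1,0],[0,0,1.08]]
  ]
}}

```text
clock: 4.0
eef_pos: [404.3, 276.9, 112.0]
tcp_rot: [-3.141, -0.0, 2.989]
contact_force: [0.4, -0.4, -0.0]
opening: 0.315
```

Run:
```python
from h import *
c=applied((16.2,.1,0,1.08))
t=readout.sense(); print(t["eef_pos"],t["tcp_rot"],t["opening"])
s=snap("wrist","w3")
X=cloud(s); h,S,v=hsv(s)
t=readout.sense(); print(t["eef_pos"])
print("z along cassette", X[230:330:10,245,2].round(1))
g=(h>45)&(h<85)&(S>100)
print("mat"); outline(s,g&(X[...,2]<30),(60,0,460,384),2)
ztop=np.median(X[235:240,240:280,2]); print(ztop)
top(s,(225,150,300,345),ztop,8,((S<45)|g)&(v>100))
```

```text
cmd [404.75 277.12 112.28   2.99]
[404.34798159 276.88823296 111.95391525] [-3.14112272e+00 -4.99960667e-04  2.98868811e+00] 0.3145848742168083
[404.42720852 276.93559336 112.03094805]
z along cassette [118.  120.3 120.1 119.5 119.5 118.8 119.5 119.8 120.4 119.1]
mat
mean [369.2 282. ] rect [375.1 281.2] [43.4 40.1] long deg 81.01
119.56392870013369
mean [398.8 279.5] rect [402.9 279. ] [75.4 28.2] long deg 171.36 zmed 119.6
```

View pics/w3.png

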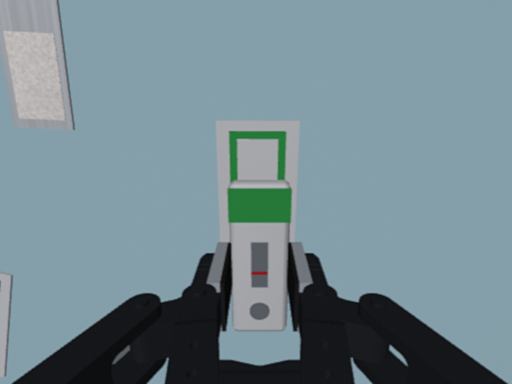

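```bash
python3 - <<'E'
from h import *
s=load("w3"); h,S,v=hsv(s)
print([ (i,s["p"][i,245].tolist()) for i in list(range(176,194))+list(range(324,336))])
print([(j,s["p"][235,j].tolist()) for j in range(222,300,3)])
for z in(119.5,121):
  a=ray(s,[259.5,188.5],z)[0]; b=ray(s,[259.5,330.5],z)[0]; print(a,b,np.linalg.norm(a-b),(a+b)/2)
  a=ray(s,[228,200],z)[0]; b=ray(s,[291.,200],z)[0]; print(np.linalg.norm(a-b))
g=(h>45)&(h<85)&(S>100)
# mat corners
E
python3 -c "
import cv2
p=cv2.imread('pics/w3.png')[110:350,200:320]; cv2.imwrite('pics/w3c.png',cv2.resize(p,None,fx=2.5,fy=2.5))"
```

```text
[(176, [164, 166, 169]), (177, [165, 166, 170]), (178, [165, 167, 170]), (179, [158, 160, 164]), (180, [139, 139, 143]), (181, [142, 143, 146]), (182, [153, 154, 158]), (183, [163, 164, 168]), (184, [173, 173, 178]), (185, [180, 182, 186]), (186, [184, 184, 189]), (187, [171, 174, 178]), (188, [110, 144, 122]), (189, [48, 122, 65]), (190, [33, 119, 53]), (191, [37, 120, 56]), (192, [37, 120, 56]), (193, [36, 119, 57]), (324, [162, 164, 167]), (325, [162, 163, 167]), (326, [162, 164, 168]), (327, [164, 165, 168]), (328, [163, 164, 168]), (329, [152, 152, 156]), (330, [129, 132, 137]), (331, [122, 142, 151]), (332, [131, 158, 168]), (333, [132, 160, 170]), (334, [132, 159, 170]), (335, [132, 159, 169])]
[(222, [164, 164, 169]), (225, [165, 166, 170]), (228, [162, 163, 168]), (231, [145, 145, 150]), (234, [164, 165, 169]), (237, [166, 167, 171]), (240, [165, 166, 170]), (243, [165, 168, 170]), (246, [165, 165, 170]), (249, [166, 166, 171]), (252, [166, 167, 171]), (255, [165, 167, 170]), (258, [165, 165, 170]), (261, [164, 165, 169]), (264, [165, 165, 169]), (267, [163, 165, 168]), (270, [163, 164, 168]), (273, [163, 164, 169]), (276, [163, 164, 168]), (279, [164, 164, 168]), (282, [164, 165, 168]), (285, [142, 143, 147]), (288, [109, 109, 112]), (291, [165, 166, 170]), (294, [155, 162, 168]), (297, [131, 158, 169])]
[365.46286162 284.70531538 119.5       ] [440.57117481 273.23050755 119.5       ] 75.97979945434427 [403.01701821 278.96791147 119.5       ]
27.927789286777283
[365.00454475 284.77574827 121.        ] [439.28491861 273.42743036 121.        ] 75.14225349395832 [402.14473168 279.10158931 121.        ]
27.61993368216095
```

View pics/w3c.png

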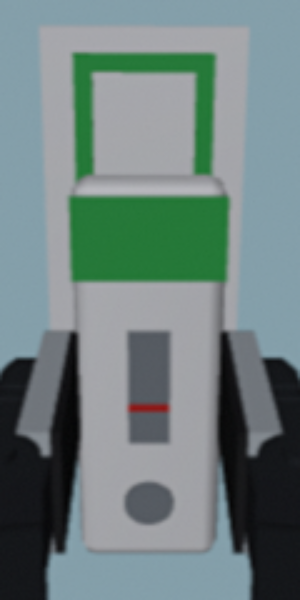

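>>> {"method": "play_rows", "body": {
  "rows": [
    [255,[0,-0.1,3.5],[0,0,0]],
    [255,[0,-0.1,6.5],[0,0,0]],
    [255,[0,-0.1,8.5],[0,0,0]],
    [255,[0,-0.1,9.5],[0,0,0]],
    [255,[0,-0.1,9.5],[0,0,0]],
    [255,[0,-0.1,9.5],[0,0,0]]
  ]
}}

```text
clock: 4.55
eef_pos: [404.5, 276.1, 17.3]
tcp_rot: [-3.141, -0.001, 2.987]
contact_force: [-0.0, 0.3, -0.9]
opening: 0.31
```

Run:
```python
from h import *
c=applied((0,-.1,9.5,0))
t=readout.sense(); print(t["eef_pos"],t["tcp_rot"],t["contact_force"])
s=snap("wrist","w4"); h,S,v=hsv(s)
cv2.imwrite("pics/w4c.png",cv2.resize(s["p"][130:350,190:330,::-1],None,fx=2.5,fy=2.5))
```

```text
cmd [404.59 276.13  17.28   2.99]
[404.48688852 276.09799277  17.33943739] [-3.14108648e+00 -5.19666309e-04  2.98651507e+00] [-0.01648137  0.28999578 -0.86101987]
```

View pics/w4c.png

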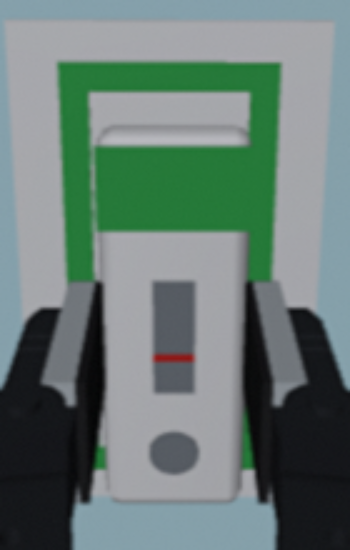

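Run:
```python
from h import *
s=load("w4")
zc=17.3+7.5
p=lambda v,z: ray(s,[259.2,v],z)[0]
o=np.array([404.5,276.1]); ax=np.array([np.cos(2.987),np.sin(2.987)])
for n,v,z in(("mat front",155.2,2),("mat rear",317.6,2),("cas gr",188.8,zc),("cas front low",180,zc-6),("cas rear",329.5,zc-1.5)):
  print(n,((p(v,z)[:2]-o)@ax).round(1))
```

```text
mat front 49.8
mat rear -47.0
cas gr 39.5
cas front low 41.8
cas rear -37.1
```

>>> {"method": "play_rows", "body": {
  "rows": [
    [255,[-0.08,-0.08,0.5],[0,0,0]],
    [255,[-0.08,-0.08,0.9],[0,0,0]],
    [255,[-0.08,-0.08,1.2],[0,0,0]],
    [255,[-0.08,-0.08,1.3],[0,0,0]],
    [255,[-0.08,-0.08,1.3],[0,0,0]],
    [255,[-0.08,-0.08,1.3],[0,0,0]]
  ]
}}

```text
clock: 5.1
eef_pos: [405.6, 275.4, 5.4]
tcp_rot: [3.141, 0.001, 2.986]
contact_force: [-2.4, -2.0, 15.7]
opening: 0.309
```

>>> {"method": "play_rows", "body": {
  "rows": [
    [255,[0,0,-0.08],[0,0,0]],
    [0,[0,0,-0.08],[0,0,0]],
    [0,[0,0,-0.08],[0,0,0]],
    [0,[0,0,-0.08],[0,0,0]],
    [0,[0,0,-0.08],[0,0,0]],
    [0,[0,0,-0.08],[0,0,0]],
    [0,[0,0,-0.5],[0,0,0]],
    [0,[0,0,-2],[0,0,0]],
    [0,[0,0,-5],[0,0,0]],
    [0,[0,0,-9],[0,0,0]],
    [0,[0,0,-12],[0,0,0]],
    [0,[0,0,-12],[0,0,0]]
  ]
}}

```text
clock: 6.1
eef_pos: [408.0, 277.1, 130.0]
tcp_rot: [3.136, 0.006, 2.986]
contact_force: [1.4, 1.0, 0.3]
opening: 0.999
```

Run:
```python
from h import *
c=applied((-.08,-.08,1.3,0),(0,0,-12,0))
t=readout.sense(); print(t["eef_pos"],t["tcp_rot"],t["opening"])
s=snap("wrist","w5"); h,S,v=hsv(s); X=cloud(s)
cv2.imwrite("pics/w5c.png",cv2.resize(s["p"][60:340,160:360,::-1],None,fx=2,fy=2))
print(ray(load("top0"),[246.5,155.5],18))
```

```text
cmd [405.26 275.22 124.28   2.99]
[408.01838592 277.09773683 129.9561082 ] [3.1357066  0.0063167  2.98577863] 0.9985596719016273
[[662.3470477    2.32991987  18.        ]]
```

View pics/w5c.png

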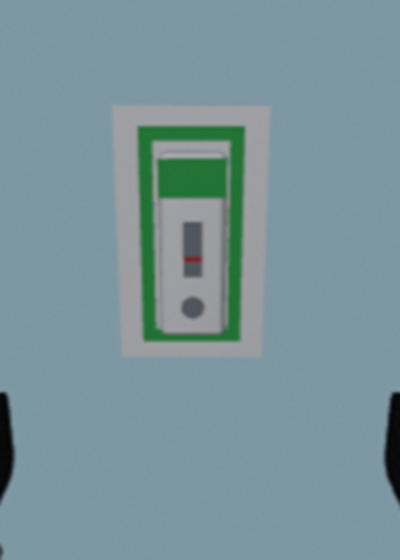

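Run:
```python
from h import *
s=load("w5")
print([(i,s["p"][i,250].tolist()) for i in list(range(120,145))+list(range(218,236))])
ax=np.array([np.cos(2.986),np.sin(2.986)]);o=np.array([405,276])
P=lambda v,z: ((ray(s,[255.5,v],z)[0,:2]-o)@ax).round(1)
print(P(123,2),P(230.7,2),"cas",P(135,4),P(138.5,12),P(226.3,11.5))
```

```text
[(120, [160, 161, 165]), (121, [162, 160, 167]), (122, [148, 153, 154]), (123, [72, 124, 83]), (124, [30, 114, 50]), (125, [35, 115, 54]), (126, [36, 115, 54]), (127, [35, 115, 54]), (128, [32, 114, 51]), (129, [48, 118, 66]), (130, [105, 139, 118]), (131, [155, 158, 160]), (132, [160, 161, 166]), (133, [159, 160, 165]), (134, [153, 156, 159]), (135, [140, 141, 145]), (136, [151, 152, 157]), (137, [169, 168, 174]), (138, [160, 165, 166]), (139, [86, 130, 98]), (140, [37, 115, 55]), (141, [33, 114, 53]), (142, [37, 115, 55]), (143, [36, 115, 54]), (144, [36, 116, 55]), (218, [157, 158, 162]), (219, [156, 157, 161]), (220, [155, 157, 161]), (221, [155, 156, 160]), (222, [155, 156, 161]), (223, [156, 157, 161]), (224, [158, 158, 163]), (225, [155, 154, 159]), (226, [124, 127, 129]), (227, [69, 107, 80]), (228, [32, 110, 50]), (229, [35, 115, 54]), (230, [86, 130, 99]), (231, [150, 154, 156]), (232, [159, 158, 164]), (233, [156, 157, 161]), (234, [155, 156, 160]), (235, [156, 157, 161])]
50.3 -46.5 cas 40.8 39.2 -37.8
```

Run:
```python
from h import *
print(go(cmd(),(662,6,160),np.radians(128)))
```

```text
[-29.531 -22.624  -3.572   0.752]
```

>>> {"method": "play_rows", "body": {
  "rows": [
    [0,[-29.5,-22.6,-3.6],[0,0,0.75]],
    [0,[-29.5,-22.6,-3.6],[0,0,0.75]],
    [0,[-29.5,-22.6,-3.6],[0,0,0.75]],
    [0,[-29.5,-22.6,-3.6],[0,0,0.75]],
    [0,[-29.5,-22.6,-3.6],[0,0,0.75]],
    [0,[-29.5,-22.6,-3.6],[0,0,0.75]],
    [0,[-29.5,-22.6,-3.6],[0,0,0.75]],
    [0,[-29.5,-22.6,-3.6],[0,0,0.75]],
    [0,[-29.5,-22.6,-3.6],[0,0,0.75]],
    [0,[-29.5,-22.6,-3.6],[0,0,0.75]],
    [0,[-29.5,-22.6,-3.6],[0,0,0.75]],
    [0,[-29.5,-22.6,-3.6],[0,0,0.75]]
  ]
}}

```text
clock: 7.15
eef_pos: [660.3, 6.1, 158.7]
tcp_rot: [-3.139, -0.002, 2.235]
contact_force: [-0.8, -0.4, -0.5]
opening: 0.996
```

Run:
```python
from h import *
c=applied((-29.5,-22.6,-3.6,.75))
t=readout.sense(); print(t["eef_pos"],t["tcp_rot"],t["opening"])
s=snap("wrist","w6"); h,S,v=hsv(s); X=cloud(s)
top(s,(170,60,350,260),18,5)
outline(s,(S>150)&(h>100)&(h<130),(170,60,350,260),18)
```

```text
cmd [661.73   6.28 160.28   2.24]
[660.3087105    6.05201402 158.74827733] [-3.13947744e+00 -1.97556965e-03  2.23498881e+00] 0.9961497114921098
mean [661.3   5.6] rect [662.3   4.3] [88.4 18.1] long deg 127.98 zmed 18.7
mean [659.7   7. ] rect [660.4   6. ] [60.7 16.2] long deg 128.6
```

View pics/w6.png

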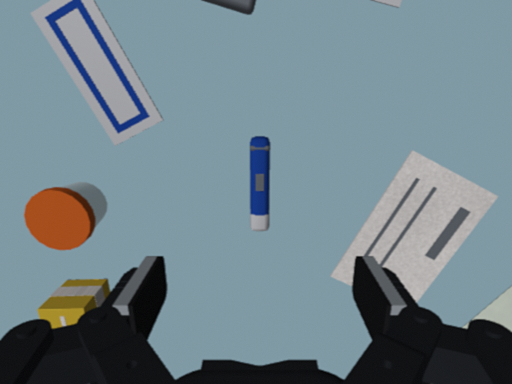

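Run:
```python
from h import *
print(go(cmd(),(662.3,4.6,3),np.radians(128.2)))
```

```text
[-1.6800e-01 -5.9000e-02  1.5728e+01 -1.0000e-03]
```

>>> {"method": "play_rows", "body": {
  "rows": [
    [0,[-0.15,-0.1,4],[0,0,0]],
    [0,[-0.15,-0.1,8],[0,0,0]],
    [0,[-0.15,-0.1,11.5],[0,0,0]],
    [0,[-0.15,-0.1,13.7],[0,0,0]],
    [0,[-0.15,-0.1,15],[0,0,0]],
    [0,[-0.15,-0.1,15.7],[0,0,0]],
    [0,[-0.15,-0.1,15.7],[0,0,0]],
    [0,[-0.15,-0.1,15.7],[0,0,0]]
  ]
}}

```text
clock: 7.87
eef_pos: [662.2, 4.8, 4.3]
tcp_rot: [3.141, 0.001, 2.236]
contact_force: [0.4, 0.0, 0.9]
opening: 1.001
```

>>> {"method": "play_rows", "body": {
  "rows": [
    [255,[0,0,0],[0,0,0]],
    [255,[0,0,0],[0,0,0]],
    [255,[0,0,0],[0,0,0]],
    [255,[0,0,0],[0,0,0]],
    [255,[0,0,0],[0,0,0]],
    [255,[0,0,0],[0,0,0]],
    [255,[0,0,0],[0,0,0]],
    [255,[0,0,0],[0,0,0]],
    [255,[0,0,0],[0,0,0]]
  ]
}}

```text
clock: 8.62
eef_pos: [662.1, 4.3, 3.8]
tcp_rot: [3.141, 0.0, 2.236]
contact_force: [0.3, -0.6, 6.1]
opening: 0.202
```

>>> {"method": "play_rows", "body": {
  "rows": [
    [255,[0,0,-0.5],[0,0,0]],
    [255,[0,0,-2],[0,0,0]],
    [255,[0,0,-5],[0,0,0]],
    [255,[0,0,-8],[0,0,0]],
    [255,[0,0,-10],[0,0,0]],
    [255,[0,0,-11],[0,0,0]]
  ]
}}

```text
clock: 9.12
eef_pos: [663.3, 4.4, 117.6]
tcp_rot: [3.138, 0.003, 2.236]
contact_force: [0.6, -0.3, -0.5]
opening: 0.198
```

Run:
```python
from h import *
c=applied((-.15,-.1,15.7,0),(0,0,-11,0))
for y in (64.7,154.7): print(go(c,(494,-2,113),np.radians(y)))
s=load("top0");h,S,v=hsv(s)
outline(s,(S>130)&(h>105)&(h<130),(230,180,270,240))
```

```text
cmd [661.87   4.49 113.28   2.24]
[  9.853 -13.606   0.028   1.107]
[  9.853 -13.606   0.028  -0.464]
mean [494.5  -0.8] rect [495.   -1.4] [103.1  32.4] long deg 154.75
```

>>> {"method": "play_rows", "body": {
  "rows": [
    [255,[9.9,-13.6,0],[0,0,-0.464]],
    [255,[9.9,-13.6,0],[0,0,-0.464]],
    [255,[9.9,-13.6,0],[0,0,-0.464]],
    [255,[9.9,-13.6,0],[0,0,-0.464]],
    [255,[9.9,-13.6,0],[0,0,-0.464]],
    [255,[9.9,-13.6,3],[0,0,-0.464]],
    [255,[9.9,-13.6,6],[0,0,-0.464]],
    [255,[9.9,-13.6,8],[0,0,-0.464]],
    [255,[9.9,-13.6,9],[0,0,-0.464]],
    [255,[9.9,-13.6,9],[0,0,-0.464]]
  ]
}}

```text
clock: 9.95
eef_pos: [492.0, -1.7, 21.5]
tcp_rot: [-3.14, -0.004, 2.699]
contact_force: [-0.9, 0.0, -0.4]
opening: 0.197
```

Run:
```python
from h import *
c=applied((9.9,-13.6,9,-.464))
t=readout.sense(); print(t["eef_pos"],t["tcp_rot"],t["contact_force"])
s=snap("wrist","w7"); h,S,v=hsv(s)
cv2.imwrite("pics/w7c.png",cv2.resize(s["p"][100:350,150:370,::-1],None,fx=2.5,fy=2.5))
print("z",np.median(cloud(s)[230:260,252:266,2]))
```

```text
cmd [493.76  -1.6   23.28   2.7 ]
[491.99417966  -1.67135523  21.48856138] [-3.13990314 -0.00364355  2.69943671] [-0.91598067  0.02478008 -0.42397378]
z 36.9100493953637
```

View pics/w7c.png

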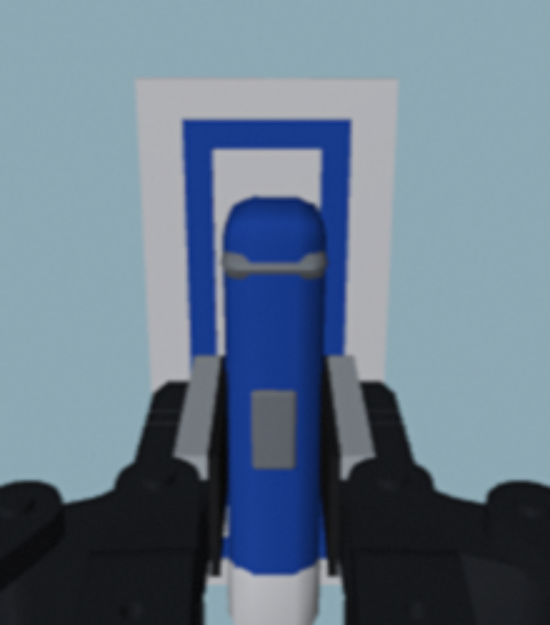

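Run:
```python
from h import *
s=load("w7")
cv2.imwrite("pics/w7d.png",cv2.resize(s["p"][300:384,200:320,::-1],None,fx=5,fy=5))
print([(i,s["p"][i,264].tolist()) for i in range(170,184)])
o=np.array([492,-1.7]); ax=np.array([np.cos(2.6994),np.sin(2.6994)])
P=lambda v,z:((ray(s,[259.2,v],z)[0,:2]-o)@ax).round(1)
print("mat",P(131.6,2),P(333.6,2),"outl",P(148,2),P(323,2),"pen",P(178.8,26),P(178.8,30),P(178.8,36),[ (v,P(v,36)) for v in(350,360,370)])
```

```text
[(170, [175, 176, 181]), (171, [175, 176, 180]), (172, [176, 176, 181]), (173, [175, 175, 180]), (174, [175, 176, 180]), (175, [176, 177, 180]), (176, [178, 178, 181]), (177, [173, 174, 178]), (178, [132, 139, 157]), (179, [52, 68, 116]), (180, [12, 40, 107]), (181, [16, 44, 111]), (182, [17, 48, 117]), (183, [19, 49, 120])]
mat 61.3 -61.5 outl 53.1 -53.7 pen 43.5 44.6 46.3 [(350, np.float64(-41.7)), (360, np.float64(-47.9)), (370, np.float64(-54.3))]
```

View pics/w7d.png

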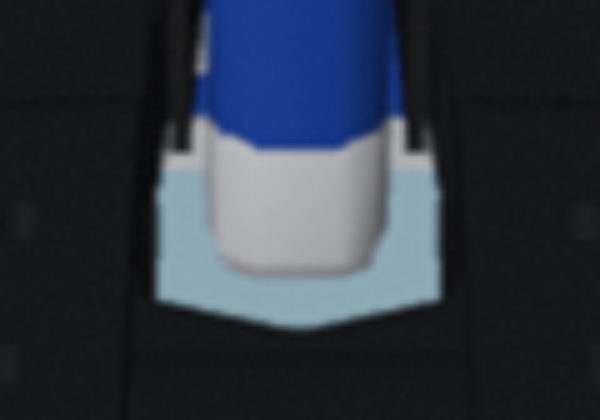

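>>> {"method": "play_rows", "body": {
  "rows": [
    [255,[0.0,-0.15,0.6],[0,0,0]],
    [255,[0.0,-0.15,1.0],[0,0,0]],
    [255,[0.0,-0.15,1.2],[0,0,0]],
    [255,[0.0,-0.15,1.2],[0,0,0]],
    [255,[0.0,-0.15,1.2],[0,0,0]]
  ]
}}

```text
clock: 10.42
eef_pos: [493.1, -3.1, 11.6]
tcp_rot: [3.141, 0.0, 2.7]
contact_force: [0.5, -0.1, -0.3]
opening: 0.197
```

Run:
```python
from h import *
c=applied((0,-.15,1.2,0))
t=readout.sense(); print(t["eef_pos"],t["tcp_rot"],t["contact_force"])
s=snap("wrist","w8"); h,S,v=hsv(s)
cv2.imwrite("pics/w8c.png",cv2.resize(s["p"][100:370,150:370,::-1],None,fx=2.2,fy=2.2))
```

```text
cmd [493.12  -2.95  11.28   2.7 ]
[493.12571009  -3.05543091  11.59645046] [3.14138638e+00 4.52602507e-04 2.69974931e+00] [ 0.4989676  -0.13967914 -0.34923845]
```

View pics/w8c.png

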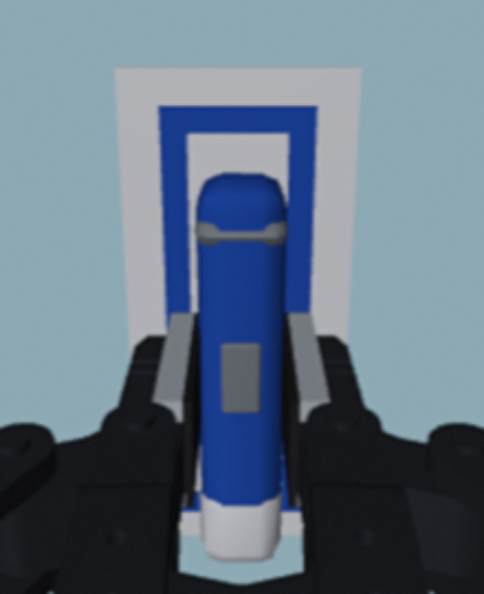

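Run:
```python
from h import *
s=load("w8")
o=np.array([493.1,-3.1]); ax=np.array([np.cos(2.6994),np.sin(2.6994)])
P=lambda v,z:((ray(s,[259.2,v],z)[0,:2]-o)@ax).round(1)
print("mat",P(130.5,2),P(342.7,2),"pen",P(178.2,17),P(178.2,20),P(354.5,25.5))
```

```text
mat 63.0 -59.6 pen 44.1 45.0 -45.2
```

>>> {"method": "play_rows", "body": {
  "rows": [
    [255,[0.17,-0.08,0.2],[0,0,0]],
    [255,[0.17,-0.08,0.4],[0,0,0]],
    [255,[0.17,-0.08,0.55],[0,0,0]],
    [255,[0.17,-0.08,0.63],[0,0,0]],
    [255,[0.17,-0.08,0.63],[0,0,0]]
  ]
}}

```text
clock: 10.88
eef_pos: [490.8, -3.0, 5.7]
tcp_rot: [-3.141, -0.0, 2.7]
contact_force: [-4.1, 0.9, 16.8]
opening: 0.2
```

>>> {"method": "play_rows", "body": {
  "rows": [
    [255,[0,0,-0.05],[0,0,0]],
    [0,[0,0,-0.05],[0,0,0]],
    [0,[0,0,-0.05],[0,0,0]],
    [0,[0,0,-0.05],[0,0,0]],
    [0,[0,0,-0.05],[0,0,0]],
    [0,[0,0,-0.05],[0,0,0]],
    [0,[0,0,-0.5],[0,0,0]],
    [0,[0,0,-2],[0,0,0]],
    [0,[0,0,-5],[0,0,0]],
    [0,[0,0,-9],[0,0,0]],
    [0,[0,0,-13],[0,0,0]],
    [0,[0,0,-13],[0,0,0]]
  ]
}}

```text
clock: 11.88
eef_pos: [495.1, -3.1, 141.9]
tcp_rot: [3.137, 0.009, 2.7]
contact_force: [2.3, -0.3, 1.2]
opening: 1.001
```

Run:
```python
from h import *
c=applied((.17,-.08,.63,0),(0,0,-13,0))
t=readout.sense(); print(t["eef_pos"],t["tcp_rot"],t["contact_force"])
s=snap("wrist","w9"); h,S,v=hsv(s)
cv2.imwrite("pics/w9c.png",cv2.resize(s["p"][50:270,150:370,::-1],None,fx=2.5,fy=2.5))
```

```text
cmd [491.24  -2.95 134.98   2.7 ]
[495.10721357  -3.07240936 141.89529787] [3.13732457 0.0092888  2.69985214] [ 2.32418857 -0.30213885  1.17351049]
```

View pics/w9c.png

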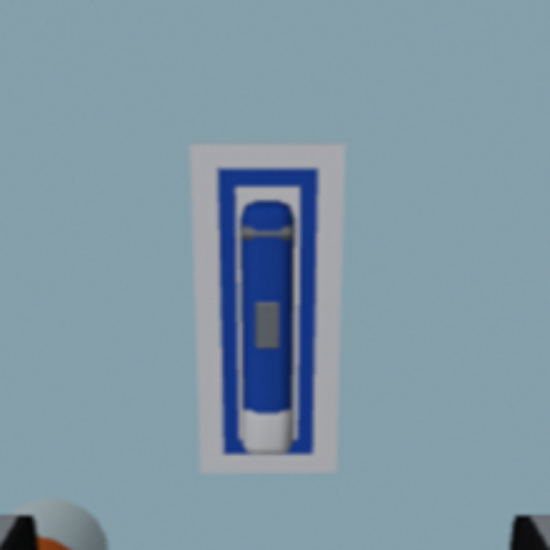

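Run:
```python
from h import *
s=load("w9")
o=np.array([493.1,-3.1]); ax=np.array([np.cos(2.6994),np.sin(2.6994)])
P=lambda v,z:((ray(s,[259.2,v],z)[0,:2]-o)@ax).round(1)
print("outl",P(117.6,2),P(231.6,2),"pen",P(130,8),P(130,12),P(231.2,15))
print(np.array([499,-442]), go(cmd(),(498.5,-442.5,180),np.radians(60)))
```

```text
outl 54.5 -52.1 pen 44.9 45.4 -45.5
[ 499 -442] [-19.434 -39.432  -4.502  -1.489]
```

>>> {"method": "play_rows", "body": {
  "rows": [
    [0,[-19.4,-39.4,-4.5],[0,0,1.915]],
    [0,[-19.4,-39.4,-4.5],[0,0,1.915]],
    [0,[-19.4,-39.4,-4.5],[0,0,1.915]],
    [0,[-19.4,-39.4,-4.5],[0,0,1.915]],
    [0,[-19.4,-39.4,-4.5],[0,0,1.915]],
    [0,[-19.4,-39.4,-4.5],[0,0,1.915]],
    [0,[-19.4,-39.4,-4.5],[0,0,1.915]],
    [0,[-19.4,-39.4,-4.5],[0,0,1.915]],
    [0,[-19.4,-39.4,-4.5],[0,0,1.915]],
    [0,[-19.4,-39.4,-4.5],[0,0,1.915]],
    [0,[-19.4,-39.4,-4.5],[0,0,1.915]],
    [0,[-19.4,-39.4,-4.5],[0,0,1.915]]
  ]
}}

```text
clock: 12.93
eef_pos: [497.3, -447.3, 179.3]
tcp_rot: [3.141, 0.002, 1.19]
contact_force: [-0.4, -0.0, -0.1]
opening: 0.999
```

Run:
```python
from h import *
t=readout.sense(); print(t["eef_pos"],t["tcp_rot"])
c=cmd(); c2=applied((-19.4,-39.4,-4.5,1.915))
y=t["tcp_rot"][2]; print("remaining yaw",c2[3]-y, go([*t["eef_pos"],y],c2[:3],c2[3]))
```

```text
[ 497.29143043 -447.26750745  179.32916418] [3.14060305e+00 1.65552672e-03 1.19044004e+00]
cmd [ 498.33 -442.06  179.98    0.79]
remaining yaw -0.40524003989358137 [ 0.522 -0.097 -0.065  0.405]
```

>>> {"method": "play_rows", "body": {
  "rows": [
    [0,[0,0,0],[0,0,0.4]],
    [0,[0,0,0],[0,0,0.4]],
    [0,[0,0,0],[0,0,0.4]],
    [0,[0,0,0],[0,0,0.4]],
    [0,[0,0,0],[0,0,0.4]],
    [0,[0,0,0],[0,0,0.4]]
  ]
}}

```text
clock: 13.43
eef_pos: [497.7, -441.9, 179.3]
tcp_rot: [-3.141, 0.0, 0.804]
contact_force: [-0.2, -0.3, -0.3]
opening: 1.002
```

Run:
```python
from h import *
c=cmd(); c[3]=1.2006; json.dump(c,open("cmd.json","w")); c=applied((0,0,0,.4))
t=readout.sense(); print(t["eef_pos"],t["tcp_rot"])
s=snap("wrist","w10"); h,S,v=hsv(s); X=cloud(s)
print(proj(s,t["eef_pos"]))
red=((h<10)|(h>170))&(S>130)
for z in(62,55): outline(s,red,(150,50,380,300),z)
vv,uu=np.nonzero(red[50:300,150:380]); Z=X[50:300,150:380][vv,uu]; k=Z[:,2]>58; print(Z[k].mean(0),k.sum(),Z[:,2].max())
```

```text
cmd [ 498.33 -442.06  179.98    0.8 ]
[ 497.66664295 -441.86025253  179.33673863] [-3.14053088e+00  2.30465935e-05  8.03582357e-01]
[[263.22835079 258.35104787]]
mean [ 496.8 -443.5] rect [ 496.5 -443.7] [21.2 18.5] long deg 46.09
mean [ 495.3 -445.2] rect [ 495.  -445.4] [21.8 19. ] long deg 46.09
[ 495.91624013 -444.51515719   63.33591523] 362 322.939146620322
```

View pics/w10.png

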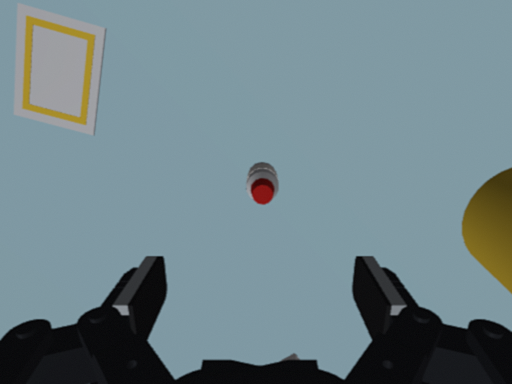

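Run:
```python
from h import *
print(go(cmd(),(497.5,-443.5,8.5),cmd()[3]))
```

```text
[-0.161  0.04  17.148 -0.   ]
```

>>> {"method": "play_rows", "body": {
  "rows": [
    [0,[-0.15,0.05,4],[0,0,0]],
    [0,[-0.15,0.05,8],[0,0,0]],
    [0,[-0.15,0.05,12],[0,0,0]],
    [0,[-0.15,0.05,14.5],[0,0,0]],
    [0,[-0.15,0.05,16.2],[0,0,0]],
    [0,[-0.15,0.05,17.1],[0,0,0]],
    [0,[-0.15,0.05,17.1],[0,0,0]],
    [0,[-0.15,0.05,17.1],[0,0,0]]
  ]
}}

```text
clock: 14.15
eef_pos: [497.5, -443.8, 9.4]
tcp_rot: [3.141, -0.0, 0.801]
contact_force: [0.2, -1.3, 0.9]
opening: 1.0
```

>>> {"method": "play_rows", "body": {
  "rows": [
    [255,[0,0,0],[0,0,0]],
    [255,[0,0,0],[0,0,0]],
    [255,[0,0,0],[0,0,0]],
    [255,[0,0,0],[0,0,0]],
    [255,[0,0,0],[0,0,0]],
    [255,[0,0,0],[0,0,0]],
    [255,[0,0,0],[0,0,0]],
    [255,[0,0,0],[0,0,0]]
  ]
}}

```text
clock: 14.82
eef_pos: [497.6, -443.9, 10.0]
tcp_rot: [3.141, -0.0, 0.8]
contact_force: [-0.6, 0.6, 6.0]
opening: 0.338
```

>>> {"method": "play_rows", "body": {
  "rows": [
    [255,[0,0,-0.5],[0,0,0]],
    [255,[0,0,-2],[0,0,0]],
    [255,[0,0,-5],[0,0,0]],
    [255,[0,0,-8],[0,0,0]],
    [255,[0,0,-11],[0,0,0]],
    [255,[0,0,-14],[0,0,0]],
    [255,[0,0,-14],[0,0,0]]
  ]
}}

```text
clock: 15.4
eef_pos: [500.0, -446.1, 157.0]
tcp_rot: [3.131, -0.0, 0.8]
contact_force: [1.5, -1.9, 0.4]
opening: 0.338
```

Run:
```python
from h import *
c=applied((-.15,.05,17.1,0),(0,0,-14,0))
t=readout.sense(); print(t["eef_pos"],t["tcp_rot"],t["contact_force"],t["opening"])
s=snap("wrist","w11")
print(go(c,(621.3,206.5,150),c[3]))
```

```text
cmd [ 497.64 -443.49  148.98    0.8 ]
[ 499.99085828 -446.06562337  156.97991139] [ 3.13133299e+00 -4.25783687e-04  7.99781675e-01] [ 1.48990775 -1.8868951   0.35052979] 0.33795287072594293
[ 55.264 -36.382  -0.102  -0.   ]
```

View pics/w11.png

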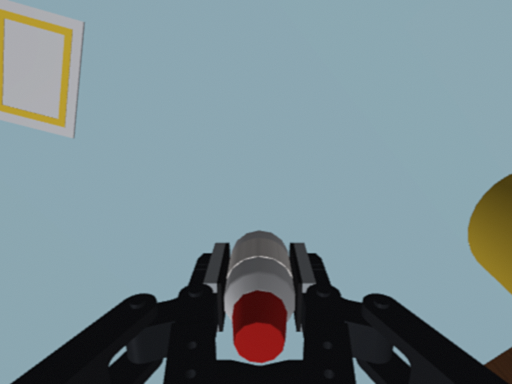

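>>> {"method": "play_rows", "body": {
  "rows": [
    [255,[2,-1.3,0],[0,0,0]],
    [255,[38.7,-25.5,0],[0,0,0]],
    [255,[38.7,-25.5,0],[0,0,0]],
    [255,[38.7,-25.5,0],[0,0,0]],
    [255,[38.7,-25.5,0],[0,0,0]],
    [255,[38.7,-25.5,0],[0,0,0]],
    [255,[38.7,-25.5,0],[0,0,0]],
    [255,[38.7,-25.5,0],[0,0,0]],
    [255,[38.7,-25.5,0],[0,0,0]],
    [255,[38.7,-25.5,0],[0,0,0]],
    [255,[38.7,-25.5,0],[0,0,0]],
    [255,[38.7,-25.5,0],[0,0,0]]
  ]
}}

```text
clock: 16.45
eef_pos: [583.8, 15.6, 148.7]
tcp_rot: [-3.14, -0.0, 0.801]
contact_force: [0.8, -0.3, -0.3]
opening: 0.335
```

>>> {"method": "play_rows", "body": {
  "rows": [
    [255,[16.6,-10.9,0],[0,0,0]],
    [255,[16.6,-10.9,0],[0,0,0]],
    [255,[16.6,-10.9,0],[0,0,0]],
    [255,[16.6,-10.9,0],[0,0,0]],
    [255,[16.6,-10.9,0],[0,0,0]],
    [255,[16.6,-10.9,3],[0,0,0]],
    [255,[16.6,-10.9,6],[0,0,0]],
    [255,[16.6,-10.9,7],[0,0,0]],
    [255,[16.6,-10.9,7],[0,0,0]],
    [255,[16.6,-10.9,7],[0,0,0]]
  ]
}}

```text
clock: 17.28
eef_pos: [621.1, 206.2, 78.9]
tcp_rot: [-3.141, 0.001, 0.799]
contact_force: [0.7, 0.1, 0.7]
opening: 0.344
```

Run:
```python
from h import *
c=applied((38.7,-25.5,0,0),(16.6,-10.9,7,0))
t=readout.sense(); print(t["eef_pos"],t["tcp_rot"],t["contact_force"],t["opening"])
s=snap("wrist","w12"); print(proj(s,t["eef_pos"]))
```

```text
cmd [621.42 206.88  78.98   0.8 ]
[621.14453635 206.18740523  78.86234389] [-3.14086364e+00  1.43003920e-03  7.99264829e-01] [0.66767581 0.06810101 0.67658039] 0.3436137634939433
[[263.3050506  258.35903705]]
```

View pics/w12.png

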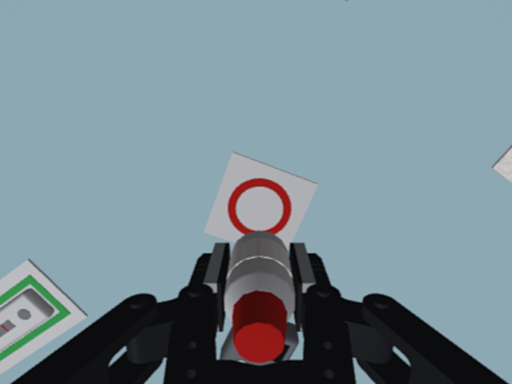

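Run:
```python
from h import *
print("timer",ray(load("top0"),[207,197],22))
s=load("w12"); h,S,v=hsv(s)
m=(((h<10)|(h>170))&(S>130)); m[236:]=0
vv,uu=np.nonzero(m); P=ray(s,np.c_[uu,vv],2)[:,:2]
A=np.c_[2*P,np.ones(len(P))]; sol=np.linalg.lstsq(A,(P**2).sum(1),rcond=None)[0]; print("circle",sol[:2],np.sqrt(sol[2]+sol[:2]@sol[:2]))
t=load("scene0"); h,S,v=hsv(t); print("scene",end=""); outline(t,(((h<10)|(h>170))&(S>90)),(315,225,355,258))
```

```text
timer [[539.74090527 122.23925294  22.        ]]
circle [617.86987239 205.80916778] 20.185348656358315
scenemean [618.8 202.9] rect [618.1 203.2] [43.3 39.7] long deg 91.22
```

>>> {"method": "play_rows", "body": {
  "rows": [
    [255,[-0.25,0,2.5],[0,0,0]],
    [255,[-0.25,0,4.5],[0,0,0]],
    [255,[-0.25,0,5.6],[0,0,0]],
    [255,[-0.25,0,5.6],[0,0,0]],
    [255,[-0.25,0,5.6],[0,0,0]]
  ]
}}

```text
clock: 17.75
eef_pos: [620.3, 204.8, 23.9]
tcp_rot: [3.141, -0.0, 0.799]
contact_force: [-0.1, 0.3, 0.5]
opening: 0.342
```

Run:
```python
from h import *
c=applied((-.25,0,5.6,0))
t=readout.sense(); print(t["eef_pos"],t["tcp_rot"],t["contact_force"],t["opening"])
s=snap("wrist","w13"); h,S,v=hsv(s)
cv2.imwrite("pics/w13c.png",cv2.resize(s["p"][130:384,150:370,::-1],None,fx=2.3,fy=2.3))
m=(((h<10)|(h>170))&(S>130)); m[265:]=0
vv,uu=np.nonzero(m); P=ray(s,np.c_[uu,vv],2)[:,:2]
# outer edge points fit
A=np.c_[2*P,np.ones(len(P))]; sol=np.linalg.lstsq(A,(P**2).sum(1),rcond=None)[0]; print("circle",sol[:2],np.sqrt(sol[2]+sol[:2]@sol[:2]))
d=sol[:2]-t["eef_pos"][:2]; a=t["tcp_rot"][2]; print("along",d@[np.cos(a),np.sin(a)],"lat",d@[np.sin(a),-np.cos(a)])
```

```text
cmd [619.68 205.09  22.98   0.8 ]
[620.34811577 204.76442037  23.85997824] [ 3.14131050e+00 -4.90122516e-04  7.99340353e-01] [-0.13955315  0.3342413   0.48337634] 0.3416735623593586
circle [618.26919337 206.38340391] 19.6565919151547
along -0.2887392214941351 lat -2.6190944498092
```

View pics/w13c.png

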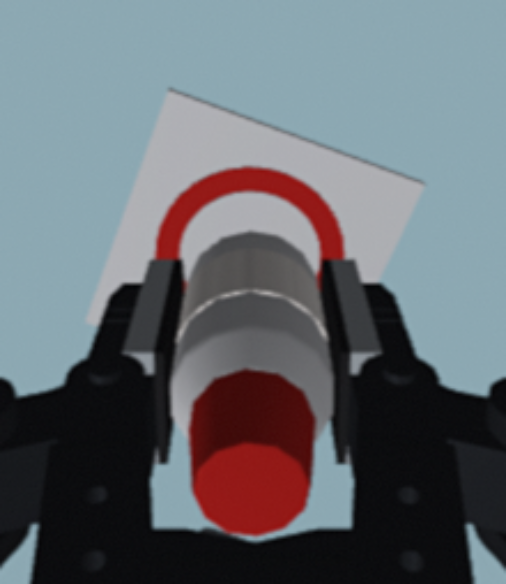

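>>> {"method": "play_rows", "body": {
  "rows": [
    [255,[0,0,0.4],[0,0,0]],
    [255,[0,0,0.8],[0,0,0]],
    [255,[0,0,1.0],[0,0,0]],
    [255,[0,0,1.15],[0,0,0]],
    [255,[0,0,1.15],[0,0,0]],
    [255,[0,0,1.15],[0,0,0]]
  ]
}}

```text
clock: 18.3
eef_pos: [619.9, 204.9, 12.0]
tcp_rot: [3.142, -0.0, 0.8]
contact_force: [-1.2, -1.0, 5.4]
opening: 0.341
```

>>> {"method": "play_rows", "body": {
  "rows": [
    [0,[0,0,0],[0,0,0]],
    [0,[0,0,0],[0,0,0]],
    [0,[0,0,0],[0,0,0]],
    [0,[0,0,0],[0,0,0]],
    [0,[0,0,0],[0,0,0]],
    [0,[0,0,-0.5],[0,0,0]],
    [0,[0,0,-2.5],[0,0,0]],
    [0,[0,0,-6],[0,0,0]],
    [0,[0,0,-10],[0,0,0]],
    [0,[0,0,-14],[0,0,0]],
    [0,[0,0,-17],[0,0,0]],
    [0,[0,0,-17],[0,0,0]]
  ]
}}

```text
clock: 19.3
eef_pos: [623.5, 206.1, 189.4]
tcp_rot: [3.136, -0.01, 0.8]
contact_force: [0.9, 0.3, -0.2]
opening: 1.001
```

Run:
```python
from h import *
c=applied((0,0,1.15,0),(0,0,-17,0))
t=readout.sense(); print(t["eef_pos"],t["tcp_rot"],t["contact_force"],t["opening"])
s=snap("wrist","w14"); h,S,v=hsv(s)
cv2.imwrite("pics/w14c.png",cv2.resize(s["p"][50:300,120:400,::-1],None,fx=2,fy=2))
for y in (39.7,129.7): print(go(c,(601,-216,200),np.radians(y)))
```

```text
cmd [619.68 205.09 181.48   0.8 ]
[623.47293011 206.1149982  189.39824289] [ 3.13642677 -0.00981741  0.79986289] [ 0.93807285  0.2504077  -0.24724004] 1.0006924238741741
[-31.525  27.979  -1.852   0.108]
[-31.525  27.979  -1.852  -1.463]
```

View pics/w14c.png

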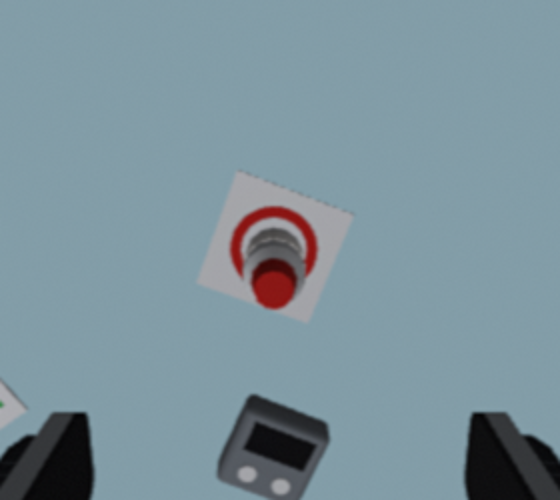

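>>> {"method": "play_rows", "body": {
  "rows": [
    [0,[-31.5,28,-1.9],[0,0,-1.463]],
    [0,[-31.5,28,-1.9],[0,0,-1.463]],
    [0,[-31.5,28,-1.9],[0,0,-1.463]],
    [0,[-31.5,28,-1.9],[0,0,-1.463]],
    [0,[-31.5,28,-1.9],[0,0,-1.463]],
    [0,[-31.5,28,-1.9],[0,0,-1.463]],
    [0,[-31.5,28,-1.9],[0,0,-1.463]],
    [0,[-31.5,28,-1.9],[0,0,-1.463]],
    [0,[-31.5,28,-1.9],[0,0,-1.463]],
    [0,[-31.5,28,-1.9],[0,0,-1.463]],
    [0,[-31.5,28,-1.9],[0,0,-1.463]],
    [0,[-31.5,28,-1.9],[0,0,-1.463]]
  ]
}}

```text
clock: 20.35
eef_pos: [600.0, -220.7, 199.3]
tcp_rot: [-3.14, -0.0, 2.253]
contact_force: [-0.2, 0.7, -0.2]
opening: 1.001
```

>>> {"method": "play_rows", "body": {
  "rows": [
    [0,[0,0,0],[0,0,0]],
    [0,[0,0,0],[0,0,0]]
  ]
}}

```text
clock: 20.52
eef_pos: [600.3, -216.0, 199.2]
tcp_rot: [-3.141, -0.002, 2.246]
contact_force: [0.6, 0.7, -0.2]
opening: 1.003
```

Run:
```python
from h import *
c=applied((-31.5,28,-1.9,-1.463))
t=readout.sense(); print(t["eef_pos"],t["tcp_rot"])
s=snap("wrist","w15"); h,S,v=hsv(s); X=cloud(s)
top(s,(150,60,360,300),50,4)
```

```text
cmd [ 601.32 -215.97  200.48    2.26]
[ 600.32756139 -215.95711676  199.24651535] [-3.14070137e+00 -1.90513691e-03  2.24593419e+00]
mean [ 604.7 -218.4] rect [ 605.2 -219.4] [67.  43.8] long deg 130.1 zmed 51.2
```

View pics/w15.png

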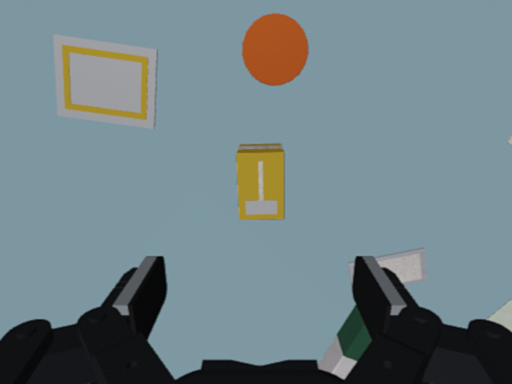

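>>> {"method": "play_rows", "body": {
  "rows": [
    [0,[-0.5,0,4],[0,0,-0.01]],
    [0,[-0.5,0,8],[0,0,-0.01]],
    [0,[-0.5,0,11],[0,0,-0.01]],
    [0,[-0.5,0,13.5],[0,0,-0.01]],
    [0,[-0.5,0,16],[0,0,-0.01]],
    [0,[-0.5,0,17.8],[0,0,-0.01]],
    [0,[-0.5,0,18.7],[0,0,-0.01]],
    [0,[-0.5,0,18.7],[0,0,-0.01]],
    [0,[-0.5,0,18.7],[0,0,-0.01]]
  ]
}}

```text
clock: 21.32
eef_pos: [604.4, -219.4, 13.6]
tcp_rot: [-3.141, -0.0, 2.26]
contact_force: [-0.2, -0.5, 0.5]
opening: 1.004
```

>>> {"method": "play_rows", "body": {
  "rows": [
    [255,[0,0,0],[0,0,0]],
    [255,[0,0,0],[0,0,0]],
    [255,[0,0,0],[0,0,0]],
    [255,[0,0,0],[0,0,0]],
    [255,[0,0,0],[0,0,0]],
    [255,[0,0,0],[0,0,0]],
    [255,[0,0,0],[0,0,0]],
    [255,[0,0,0],[0,0,0]]
  ],
  "squeeze": 50
}}

```text
clock: 21.98
eef_pos: [605.1, -220.4, 14.8]
tcp_rot: [3.141, 0.002, 2.26]
contact_force: [-0.7, 1.3, 6.8]
opening: 0.507
```

>>> {"method": "play_rows", "body": {
  "rows": [
    [255,[0,0,-0.5],[0,0,0]],
    [255,[0,0,-2],[0,0,0]],
    [255,[0,0,-5],[0,0,0]],
    [255,[0,0,-8],[0,0,0]],
    [255,[0,0,-11],[0,0,0]],
    [255,[0,0,-12],[0,0,0]],
    [255,[0,0,-12],[0,0,0]]
  ]
}}

```text
clock: 22.57
eef_pos: [606.0, -220.7, 137.0]
tcp_rot: [3.139, 0.005, 2.26]
contact_force: [0.9, -0.6, -0.2]
opening: 0.51
```

Run:
```python
from h import *
c=applied((-.5,0,18.7,-.01),(0,0,-12,0))
t=readout.sense(); print(t["eef_pos"],t["tcp_rot"],t["contact_force"],t["opening"])
s=snap("wrist","w16")
print(go(c,(429.5,-243,133),np.radians(30.5)),c[3]-np.radians(30.5))
```

```text
cmd [ 604.52 -219.81  133.48    2.27]
[ 606.04047662 -220.73721157  136.97064221] [3.13878479 0.00482813 2.26040865] [ 0.9474264  -0.64630093 -0.21716628] 0.5099718674218666
[  9.543 -14.853   0.048  -1.4  ] 1.7412745781417291
```

View pics/w16.png

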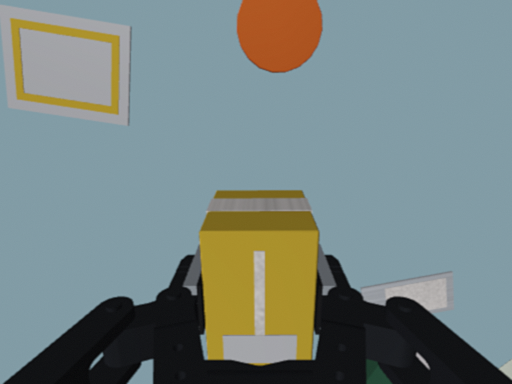

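>>> {"method": "play_rows", "body": {
  "rows": [
    [255,[9.5,-14.9,0],[0,0,1.45]],
    [255,[9.5,-14.9,0],[0,0,1.45]],
    [255,[9.5,-14.9,0],[0,0,1.45]],
    [255,[9.5,-14.9,0],[0,0,1.45]],
    [255,[9.5,-14.9,0],[0,0,1.45]],
    [255,[9.5,-14.9,0],[0,0,1.45]],
    [255,[9.5,-14.9,0],[0,0,1.45]],
    [255,[9.5,-14.9,0],[0,0,1.45]],
    [255,[9.5,-14.9,0],[0,0,1.45]],
    [255,[9.5,-14.9,0],[0,0,1.45]],
    [255,[9.5,-14.9,0],[0,0,1.45]],
    [255,[9.5,-14.9,0],[0,0,1.45]]
  ]
}}

```text
clock: 23.62
eef_pos: [427.5, -240.8, 131.5]
tcp_rot: [-3.138, 0.001, 0.804]
contact_force: [0.4, -0.3, -0.7]
opening: 0.509
```

>>> {"method": "play_rows", "body": {
  "rows": [
    [255,[0,0,0],[0,0,0.29]],
    [255,[0,0,0],[0,0,0.29]],
    [255,[0,0,0],[0,0,0.29]],
    [255,[0,0,2],[0,0,0.29]],
    [255,[0,0,4],[0,0,0.29]],
    [255,[0,0,5],[0,0,0.29]],
    [255,[0,0,5],[0,0,0.29]],
    [255,[0,0,5],[0,0,0.29]]
  ]
}}

```text
clock: 24.28
eef_pos: [427.9, -241.0, 82.4]
tcp_rot: [-3.139, 0.002, 0.521]
contact_force: [0.9, -0.1, -1.7]
opening: 0.505
```

Run:
```python
from h import *
c=applied((9.5,-14.9,0,1.45),(0,0,5,.29))
t=readout.sense(); print(t["eef_pos"],t["tcp_rot"],t["contact_force"],t["opening"])
s=snap("wrist","w17")
```

```text
cmd [ 429.42 -243.63   83.48    0.53]
[ 427.88149053 -241.02282031   82.4066895 ] [-3.13895021e+00  1.56984620e-03  5.20519320e-01] [ 0.87416184 -0.11129162 -1.67113419] 0.5049868160785091
```

View pics/w17.png

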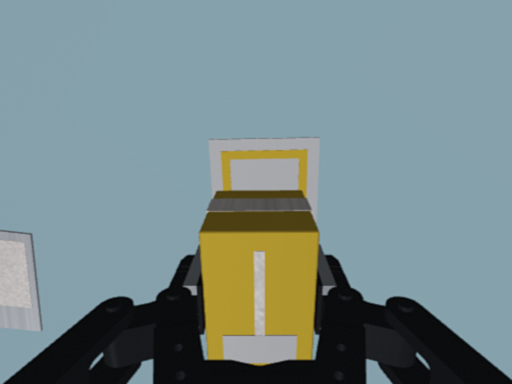

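>>> {"method": "play_rows", "body": {
  "rows": [
    [255,[0,0,2.5],[0,0,0]],
    [255,[0,0,4.5],[0,0,0]],
    [255,[0,0,5.7],[0,0,0]],
    [255,[0,0,5.7],[0,0,0]],
    [255,[0,0,5.7],[0,0,0]],
    [255,[0,0,5.7],[0,0,0]]
  ]
}}

```text
clock: 24.83
eef_pos: [429.6, -242.0, 27.6]
tcp_rot: [3.14, -0.001, 0.521]
contact_force: [0.8, 0.0, -0.8]
opening: 0.511
```

Run:
```python
from h import *
c=applied((0,0,5.7,0))
t=readout.sense(); print(t["eef_pos"],t["tcp_rot"],t["contact_force"],t["opening"])
s=snap("wrist","w18")
cv2.imwrite("pics/w18c.png",cv2.resize(s["p"][100:384,150:370,::-1],None,fx=2.1,fy=2.1))
```

```text
cmd [ 429.42 -243.63   26.48    0.53]
[ 429.60179379 -242.00361689   27.60181328] [ 3.14022555e+00 -7.97332862e-04  5.20520780e-01] [ 0.79694003  0.03064654 -0.81992198] 0.5114445607262592
```

View pics/w18c.png

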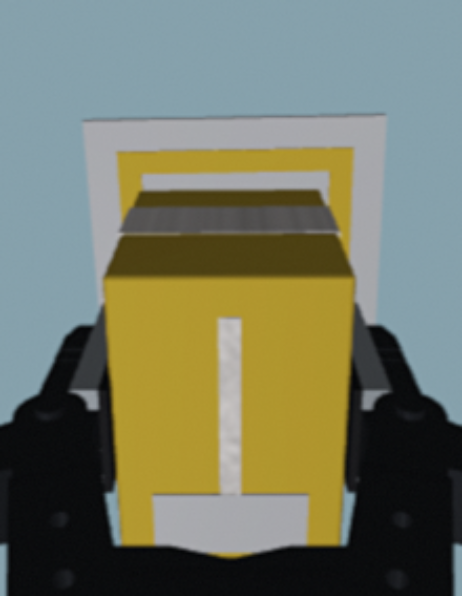

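Run:
```python
from h import *
s=load("w18"); a=.5205; o=np.array([429.6,-242.0]); R=np.array([[np.cos(a),np.sin(a)],[np.sin(a),-np.cos(a)]])
def T(u,v,z): return (R@(ray(s,[150+u/2.1,100+v/2.1],z)[0,:2]-o)).round(1)
print("mat",T(83,121,2),T(386,114,2)); print("outl",T(117,153,2),T(354,148,2)); print("base",T(140,191,13.1),T(322,190,13.1))
z=63.3
print("top front",T(105,277,z),T(354,277,z), "rear", T(118,546,z))
h,S,v=hsv(s); X=cloud(s)
outline(s,(h>15)&(h<35)&(S>90)&(X[...,2]<9),(190,160,330,215),2)
print("ztop",np.median(X[240:320,215:240,2]), np.median(X[160:166,160:180,2]))
s=load("w17"); h,S,v=hsv(s)
m=(S<40)&(v>120); m[160:]=0; outline(s,m,(195,130,335,160),2)
for u,v_ in((209,140),(319,137.5),(222,152),(307,150)): print((R@(ray(s,[u,v_],2)[0,:2]-[427.9,-241])).round(1))
```

```text
mat [ 44.9 -38.8] [46.8 37.3]
outl [ 36.7 -30.7] [38.  29.8]
base [ 30.  -23.7] [30.2 20.5]
top front [ 30.2 -23.7] [30.2 19.4] rear [-28.5 -24.3]
mean [ 458.1 -227.2] rect [ 451.1 -229. ] [60.3 25.4] long deg 120.93
ztop 63.79224812046517 0.9479653235230501
mean [ 465.2 -221.3] rect [ 463.2 -221.9] [77.  15.3] long deg 119.9
[ 45.7 -36.7]
[47.5 38.8]
[ 37.4 -28.1]
[38.8 31. ]
```

>>> {"method": "play_rows", "body": {
  "rows": [
    [255,[-0.05,0.2,0.3],[0,0,-0.02]],
    [255,[-0.05,0.2,0.6],[0,0,-0.02]],
    [255,[-0.05,0.2,0.85],[0,0,-0.02]],
    [255,[-0.05,0.2,1.05],[0,0,-0.02]],
    [255,[-0.05,0.2,1.05],[0,0,-0.02]],
    [255,[-0.05,0.2,1.05],[0,0,-0.02]]
  ]
}}

```text
clock: 25.38
eef_pos: [429.6, -243.6, 16.7]
tcp_rot: [3.141, -0.0, 0.54]
contact_force: [-3.2, 1.3, 14.3]
opening: 0.508
```

Contact is made; release and lift.

>>> {"method": "play_rows", "body": {
  "rows": [
    [255,[0,0,-0.04],[0,0,0]],
    [0,[0,0,-0.04],[0,0,0]],
    [0,[0,0,-0.04],[0,0,0]],
    [0,[0,0,-0.04],[0,0,0]],
    [0,[0,0,-0.04],[0,0,0]],
    [0,[0,0,-0.04],[0,0,0]],
    [0,[0,0,-0.5],[0,0,0]],
    [0,[0,0,-2.5],[0,0,0]],
    [0,[0,0,-6],[0,0,0]],
    [0,[0,0,-10],[0,0,0]],
    [0,[0,0,-14],[0,0,0]],
    [0,[0,0,-17],[0,0,0]]
  ]
}}

```text
clock: 26.38
eef_pos: [429.8, -243.8, 189.4]
tcp_rot: [3.14, -0.001, 0.541]
contact_force: [1.2, -0.7, 0.3]
opening: 1.001
```

>>> {"method": "play_rows", "body": {
  "rows": [
    [0,[0,0,-2],[0,0,0]],
    [0,[0,0,-2],[0,0,0]],
    [0,[0,0,-2],[0,0,0]]
  ]
}}

```text
clock: 26.63
eef_pos: [429.9, -243.9, 207.3]
tcp_rot: [3.139, -0.001, 0.541]
contact_force: [0.1, 0.5, -0.3]
opening: 0.998
```

Run:
```python
from h import *
t=readout.sense(); print(t["eef_pos"],t["tcp_rot"],t["clock"])
s=snap("wrist","w20"); h,S,v=hsv(s); X=cloud(s)
cv2.imwrite("pics/w20c.png",cv2.resize(s["p"][60:300,120:400,::-1],None,fx=2,fy=2))
print("carton top"); top(s,(150,60,360,300),52,4)
s=snap("top","top1"); cv2.imwrite("pics/top1c.png",cv2.resize(s["p"][135:275,80:420,::-1],None,fx=2.3,fy=2.3,interpolation=cv2.INTER_CUBIC))
snap("scene","scene1")
```

```text
[ 429.9459847  -243.85374062  207.31450155] [ 3.13908377e+00 -1.38065808e-03  5.40503405e-01] 26.6333
carton top
mean [ 428.2 -242.6] rect [ 427.2 -243.1] [66.1 44. ] long deg 31.08 zmed 53.0
```

View pics/w20c.png

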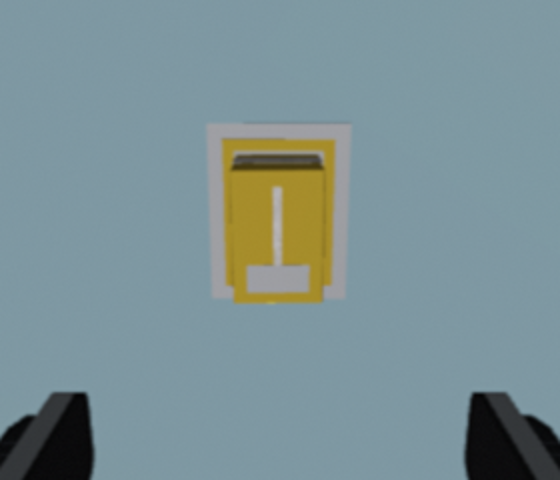

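View pics/top1c.png

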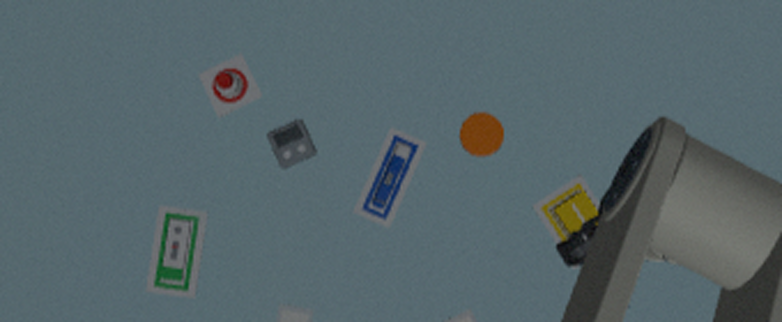

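View pics/scene1.png

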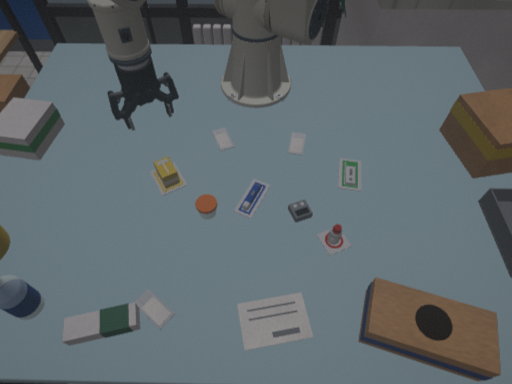

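Run:
```python
from h import *
s=load("w20"); a=.5405; o=np.array([429.9,-243.9]); R=np.array([[np.cos(a),np.sin(a)],[np.sin(a),-np.cos(a)]])
T=lambda u,v,z:(R@(ray(s,[120+u/2,60+v/2],z)[0,:2]-o)).round(1)
print("outl",T(222,140,2),T(336,140,2),"mat",T(207,124,2),T(352,124,2),T(212,298,2),T(346,297,2),"base",T(232,156,2),T(322,156,2))
s=load("top1")
b=s["p"][:,:,::-1]
A=cv2.resize(b[185:238,225:275],None,fx=8,fy=8,interpolation=cv2.INTER_CUBIC)
B=cv2.resize(b[220:273,135:181],None,fx=8,fy=8,interpolation=cv2.INTER_CUBIC)
cv2.imwrite("pics/top1z.png",np.minimum(np.hstack([A,B]).astype(int)*1.6,255).astype(np.uint8))
```

```text
outl [ 37.8 -31.2] [37.9 29.3] mat [ 46.1 -38.9] [46.2 37.5] [-51.6 -39.3] [-51.1  37.5] base [ 29.4 -26.1] [29.4 22. ]
```

View pics/top1z.png

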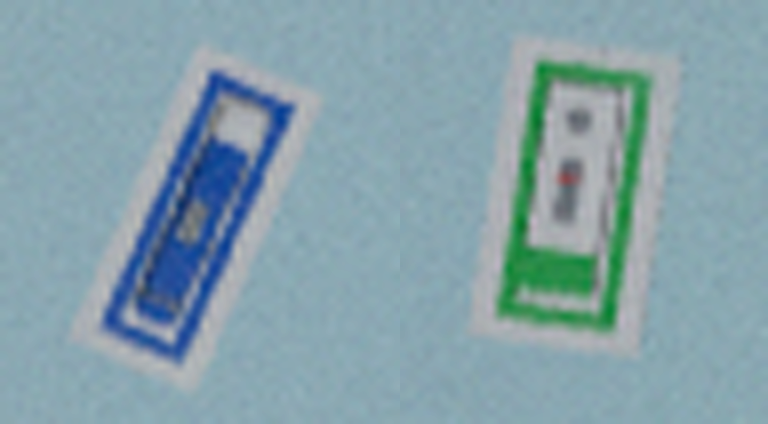

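Run:
```python
from h import *
print(go((429.9,-243.9,207.3,.5405),(423,-45,150),.5405))
```

```text
[  9.643 -17.41    5.73   -0.   ]
```

>>> {"method": "play_rows", "body": {
  "rows": [
    [0,[9.6,-17.4,0],[0,0,0]],
    [0,[9.6,-17.4,0],[0,0,0]],
    [0,[9.6,-17.4,0],[0,0,0]],
    [0,[9.6,-17.4,2],[0,0,0]],
    [0,[9.6,-17.4,5],[0,0,0]],
    [0,[9.6,-17.4,5.7],[0,0,0]],
    [0,[9.6,-17.4,5.7],[0,0,0]],
    [0,[9.6,-17.4,5.7],[0,0,0]],
    [0,[9.6,-17.4,5.7],[0,0,0]]
  ]
}}

```text
clock: 27.53
eef_pos: [422.5, -45.6, 149.2]
tcp_rot: [-3.142, 0.0, 0.54]
contact_force: [-0.2, -0.4, 0.1]
opening: 0.999
```

Run:
```python
from h import *
t=readout.sense(); print(t["eef_pos"],t["tcp_rot"])
s=snap("wrist","w21"); print(s["M"][:3,3])
uv=proj(s,[493,-2,10])[0]; print(uv)
x,y=int(uv[0]),int(uv[1]); x0,y0=max(0,x-90),max(0,y-70)
print(x0,y0); cv2.imwrite("pics/w21c.png",cv2.resize(s["p"][y0:y0+140,x0:x0+180,::-1],None,fx=4,fy=4,interpolation=cv2.INTER_CUBIC))
```

```text
[422.51959863 -45.5597567  149.20803813] [-3.14158483e+00  3.99226376e-04  5.40388446e-01]
[489.95542101  -2.34819092 292.77643519]
[260.24735378  84.12145847]
170 14
```

View pics/w21c.png

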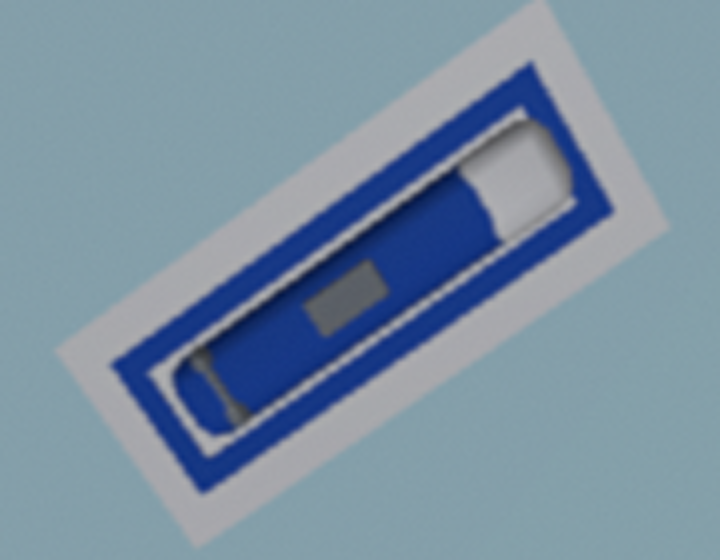

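Run:
```python
from h import *
s=load("w21")
P=lambda u,v,z: ray(s,[170+u/4,14+v/4],z)[0,:2]
C=[P(*c,2) for c in((112,366),(203,493),(611,213),(531,63))]
L=(C[0]+C[1])/2; Rr=(C[2]+C[3])/2; ax=(Rr-L)/np.linalg.norm(Rr-L); n=np.array([-ax[1],ax[0]]); m=(L+Rr)/2
print("outline len",np.linalg.norm(Rr-L),"mid",m)
for name,q in(("l",(186,410)),("r",(564,160)),("l corner",(172,385)),("rc",(572,190)),("edge top",(330,253)),("edge bot",(375,340))):
  print(name,[((P(*q,z)-m)@ax).round(1) for z in(6,11,16)],((P(*q,14)-m)@n).round(1))
```

```text
outline len 105.42721979787791 mid [491.19535674  -2.4169508 ]
l [np.float64(-44.5), np.float64(-43.7), np.float64(-42.9)] 0.1
r [np.float64(48.7), np.float64(47.8), np.float64(47.0)] -2.4
l corner [np.float64(-43.9), np.float64(-43.1), np.float64(-42.4)] 5.8
rc [np.float64(47.1), np.float64(46.3), np.float64(45.5)] -8.0
edge top [np.float64(-0.9), np.float64(-0.9), np.float64(-0.9)] 9.0
edge bot [np.float64(-2.7), np.float64(-2.6), np.float64(-2.6)] -10.1
```

Run:
```python
from rig import r, readout
print(r.sign_off(), readout.sense()["clock"])
```

```text
the job is handed in; nothing more can be done
the job is handed in; nothing more can be done
```

I placed all four items in the order you listed: cassette, lancing pen, dropper bottle, then carton. Each was lowered until it touched its mat and then released. I handed the job in at about 27.6 s with the gripper open and clear of everything.

| Item | Last camera check |
|---|---|
| Cassette | Face up, within about 1 mm of centre |
| Lancing pen | Button up and inside the blue outline, about 2 mm off centre along its length towards the white tip |
| Dropper bottle | Upright and centred in the red circle to within about 1 mm |
| Carton | Upright, about 1 mm off centre and within about 1° of the outline's direction |

- **Pen measurements disagree:** the picture taken right after placing gave about 1.3 mm off centre, and the later close-up gave about 2 mm. The close-up also hinted at a tilt of about 1.5°, which I could not measure clearly. I left the pen alone because it was fully inside its outline and moving it again would have broken the order.
- **Camera bias:** the overhead and wrist cameras disagreed by about 2–3 mm on the mat positions. I set the final offsets by viewing each object and its mat in the same wrist picture.
- **Left in place:** in the final pictures the cup and timer looked to be where they started. I judged that by eye rather than measuring it.

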